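# Put the seed samples away and dim the microscope lamp

### The job

Put every sample box lying on the bench into the open specimen drawer, flat with the lid up, each on the liner of its lid's colour; then push the drawer fully home, without slamming it, until it seats at its catch. With the drawer shut, slide the red lamp dimmer to the white pointer. Leave the jar, notebook and tweezers where they are.

Things in the scene. Friction and masses are not known exactly. Their poses are not given: they have to be found in the camera images.
- box_yellow_a: closed rigid sample box, white with a yellow lid, 72 (its x) x 36 (its y) x 28 mm high; origin at the centre of its underside, z up out of the lid. May be absent.
- box_yellow_b: closed rigid sample box, white with a yellow lid, 72 (its x) x 36 (its y) x 28 mm high; origin at the centre of its underside, z up out of the lid. May be absent.
- box_yellow_c: closed rigid sample box, white with a yellow lid, 72 (its x) x 36 (its y) x 28 mm high; origin at the centre of its underside, z up out of the lid. May be absent.
- box_green_a: closed rigid sample box, white with a green lid, 72 (its x) x 36 (its y) x 28 mm high; origin at the centre of its underside, z up out of the lid. May be absent.
- box_green_b: closed rigid sample box, white with a green lid, 72 (its x) x 36 (its y) x 28 mm high; origin at the centre of its underside, z up out of the lid. May be absent.
- box_green_c: closed rigid sample box, white with a green lid, 72 (its x) x 36 (its y) x 28 mm high; origin at the centre of its underside, z up out of the lid. May be absent.
- liner_yellow: flat yellow plastic plate, 215 (x) x 153 (y) x 3 mm, that covers the floor of one of the drawer's two compartments and rides in the drawer; which side it lies on varies. Origin at the centre of its underside, axes parallel to the drawer's (x towards the cabinet, z up)
- liner_green: flat green plastic plate, 215 (x) x 153 (y) x 3 mm, that covers the floor of one of the drawer's two compartments and rides in the drawer; which side it lies on varies. Origin at the centre of its underside, axes parallel to the drawer's (x towards the cabinet, z up)
- cabinet_front (a point): middle of the lower front edge of a low white specimen cabinet, 280 (x, depth) x 360 (y, width) x 80 mm high, fixed; the point has the cabinet's axes: the front faces -x, the cabinet reaches 265 mm to +x. The underside of its top is 70 mm above the table
- drawer (a joint): how far the drawer is open, m: 0 = fully home and seated, up to 0.20; it slides out along the cabinet's -x. A spring catch resists over the last 13 mm (about 6 N in all), then draws the drawer in
- drawer_floor (a point): front end of the drawer's floor (under the liners), midway across; cabinet's axes. Inside: x 0 to 0.238, y +-0.160, halved by a 6 mm divider at y = 0; walls rise 32 mm above the floor, divider 27, front panel 46. Front panel's outer face at x = -0.021. Open by q, the floor not under the cabinet is from x = 0 to about q - 0.006
- drawer_handle (a point): middle of the drawer's steel bar handle (11 mm thick, 130 mm long along the cabinet's y, 35 mm out from the front panel, 54 mm above the table)
- lamp: fixed grey lamp control unit, 110 (x) x 180 (y) x 55 mm high, origin at the centre of its underside; the dimmer track runs along its y on top
- dimmer (a joint): position of the red dimmer slider along its track, m: 0 = off, at the lamp's -y end, 0.11 = full brightness at the +y end; moves stiffly (about 2 N) and stays
- dimmer_top (a point): centre of the top of the red dimmer slider, a block 28 (x) x 20 (y) x 36 mm high with a white index line across its top; its foot is 60 mm above the table
- mark: white pointer on the lamp unit beside the track, flat; origin at its middle, y axis along the track: the slider is at the mark when its top has the same y in this frame
- jar: bystander: glass jar, 64 mm diameter, 90 mm high, origin under its centre
- notebook: bystander: notebook with a pen, 210 x 150 x 16 mm, origin under its centre
- tweezers: bystander: dark tweezers lying flat, 130 x 20 x 6 mm, origin at the middle
Things that resemble listed ones, but are neither listed nor needed, are in the scene too. Leave any black or blue look-alike of the box_yellow_a alone.

How it is judged:
On the way, in this order (a step that is already met when the one before it is completed fails the run):
1. every box present lies flat, lid up, on the liner of its colour in the open drawer (x of box_yellow_a in the frame of liner_yellow between -0.115 and 0.115 m and y of box_yellow_a in the frame of liner_yellow between -0.07 and 0.07 m and z of box_yellow_a in the frame of liner_yellow between -0.005 and 0.009 m and angle between each of box_yellow_a, box_yellow_b, box_yellow_c, box_green_a, box_green_b, box_green_c's own z axis and vertical below 0.2 rad and x of box_yellow_b in the frame of liner_yellow between -0.115 and 0.115 m and y of box_yellow_b in the frame of liner_yellow between -0.07 and 0.07 m and z of box_yellow_b in the frame of liner_yellow between -0.005 and 0.009 m and x of box_yellow_c in the frame of liner_yellow between -0.115 and 0.115 m and y of box_yellow_c in the frame of liner_yellow between -0.07 and 0.07 m and z of box_yellow_c in the frame of liner_yellow between -0.005 and 0.009 m and x of box_green_a in the frame of liner_green between -0.115 and 0.115 m and y of box_green_a in the frame of liner_green between -0.07 and 0.07 m and z of box_green_a in the frame of liner_green between -0.005 and 0.009 m and x of box_green_b in the frame of liner_green between -0.115 and 0.115 m and y of box_green_b in the frame of liner_green between -0.07 and 0.07 m and z of box_green_b in the frame of liner_green between -0.005 and 0.009 m and x of box_green_c in the frame of liner_green between -0.115 and 0.115 m and y of box_green_c in the frame of liner_green between -0.07 and 0.07 m and z of box_green_c in the frame of liner_green between -0.005 and 0.009 m and value of joint drawer above 0.05 m), for 0.2 s.
2. the drawer is pushed home and seated at its catch (x of box_yellow_a in the frame of liner_yellow between -0.115 and 0.115 m and y of box_yellow_a in the frame of liner_yellow between -0.07 and 0.07 m and z of box_yellow_a in the frame of liner_yellow between -0.005 and 0.009 m and angle between each of box_yellow_a, box_yellow_b, box_yellow_c, box_green_a, box_green_b, box_green_c's own z axis and vertical below 0.2 rad and x of box_yellow_b in the frame of liner_yellow between -0.115 and 0.115 m and y of box_yellow_b in the frame of liner_yellow between -0.07 and 0.07 m and z of box_yellow_b in the frame of liner_yellow between -0.005 and 0.009 m and x of box_yellow_c in the frame of liner_yellow between -0.115 and 0.115 m and y of box_yellow_c in the frame of liner_yellow between -0.07 and 0.07 m and z of box_yellow_c in the frame of liner_yellow between -0.005 and 0.009 m and x of box_green_a in the frame of liner_green between -0.115 and 0.115 m and y of box_green_a in the frame of liner_green between -0.07 and 0.07 m and z of box_green_a in the frame of liner_green between -0.005 and 0.009 m and x of box_green_b in the frame of liner_green between -0.115 and 0.115 m and y of box_green_b in the frame of liner_green between -0.07 and 0.07 m and z of box_green_b in the frame of liner_green between -0.005 and 0.009 m and x of box_green_c in the frame of liner_green between -0.115 and 0.115 m and y of box_green_c in the frame of liner_green between -0.07 and 0.07 m and z of box_green_c in the frame of liner_green between -0.005 and 0.009 m and value of joint drawer below 0.003 m), for 0.2 s.
3. the dimmer is slid to the pointer (y of dimmer_top in the frame of mark between -0.005 and 0.005 m), for 0.2 s.
At the end, for the whole second after the job is handed in: All boxes present lie flat, lid up (within 0.2 rad), with their centre on the liner of their lid's colour; the drawer is within 3 mm of fully home; the dimmer is within 5 mm of the pointer (all of step 2 and all of step 3); the robot touches nothing.
It fails at once if jar, notebook or tweezers moved more than 40 mm (distance of any of jar, notebook, tweezers from where it was at the start of the episode above 0.04 m).
It fails at once if jar knocked over (angle between jar's own z axis and vertical above 0.5 rad).
It fails at once if the drawer is slammed (closing faster than 0.45 m/s) (velocity of joint drawer below -0.45 m/s).
Of box_yellow_a, box_yellow_b, box_yellow_c, box_green_a, box_green_b, box_green_c only 4 to 6 are there at a start; the rules pass over those that are not, and their reading is None.
At some moment in a run one of box_yellow_a, box_yellow_b, box_yellow_c, box_green_a, box_green_b, box_green_c may be knocked a few centimetres aside while the robot is not near it.
Once in a run the grip may slacken for a moment while it holds something.
It also fails if it takes over 210 s, if anything falls off the work surface, if the arm or the gripper's body presses on something with over 40 N, if the wrist force passes 120 N, or if a joint passes its speed limit or range.

### The arm

A 6-joint arm with a two-finger parallel gripper is mounted at the origin on the work surface. World frame = base frame: x ahead of the robot, y to its left, z up, the work surface at z = 0. Lengths are in m, angles in rad, forces in N, time in s.
With the tool pointing down it reaches from about 0.3 to 0.775 m from the base axis. Payload 14.6 kg.
Tool frame: the origin (TCP) lies between the finger pads; the fingertips stand 19 mm ahead of it and the grasp point (between the pads) is the TCP (env.nose_length is the distance from the TCP to the fingertips, in m); z points along the fingers, y is the line along which they close (so a half turn about z gives the same grasp; the last joint's range is limited). The gripper opens to 94 mm and grips with 3 to 60 N. Pads are 16 mm wide; open, the fingers measure 119 mm over their backs; the gripper's body (75 mm by 177 mm) begins 78 mm behind the grasp point.
Start: joints at [-1.278, 0.3, 1.521, -0, 1.321, -0.067], TCP at [0.194, -0.515, 0.224] pointing down, gripper open.
Joint ranges: [-3.03, 3.03], [-0.79, 2.21], [0.23, 2.52], [-1.04, 4.18], [0, 3.07], [-2.55, 2.55]. Speed limits (rad/s): [2.22, 2.22, 2.57, 3.14, 3.14, 3.14].

### API

Orientations are given as a unit quaternion [w, x, y, z].
In Python, from station import env, eyes, workorder, nets gives the robot as it stands.
- The arm moves only by the tool send_rows, never from a script. Its argument "series" is text: rows parted by semicolons, each of 7 numbers parted by spaces: the turn, a rotation vector about the tool's x, y, z in degrees, then the shift along the tool's x, y, z in cm, then the opening, from 0 (shut) to 1 (fully open). A call has 1 to 8 rows; each row shifts and turns the commanded pose from where the row before left it, along the tool's axes as they then stand; what a row does not reach is not made up. A row lasts 1/12 s, in which the tool goes at most 41.7 mm and 7.16 degrees, less where a joint would pass 70% of its speed; a pose out of reach is approached as far as the arm can. A call with a gripper value outside its range is refused whole. The fingers move at their own pace and stop on an object; "grip_force" is the grip in N (left out, the last holds). Time passes only in rows, so rows that do not move let the fingers close. It gives the time, the measured TCP pose, the force, the opening and the grip force at its end, in the units of the state.
- env.read_state(): the state, without advancing time (a new reading comes with each control period).
- eyes.grab_frame(name): name is "scene" or "top"; returns the picture (400x640x3 uint8, red, green, blue); there is no depth.
- eyes.camera_info(name): a dict with "fx", "fy", "cx", "cy" (pixels), "R" (3x3) and "t" (3): a world point X has camera coordinates R X + t. Camera axes: x right, y down, z forward; pixel columns grow to the right and rows downward; lengths in m; the calibration is good to about 2 mm. A picture is of the moment at which its call begins. camera_info takes no time and is no camera call.
- workorder.hand_in(): hands the job in; it is judged then, once.
Trained networks look in the newest picture that a camera, given by its name, has taken for a name from the list of things; names that differ only in an ending like _2 or _b are one class to them, and where a whole thing is asked for, a point or a joint stands for the part that bears it (a point fixed in the world has none). Each returns a list of dicts, best first, with "score" (0 to 1); they miss things now and then, are a little off and sometimes report something else, mostly with a low value. They report only what shows in the picture. A call takes as long as a camera call. They do not tell look-alikes from the thing itself.
- nets.silhouettes(camera, target): "pixels" (400x640 bool, what is visible of it) and "rect" ([centre column, centre row, width, height] in pixels, round what is visible of it).
- nets.pinpoint(camera, target): "pixel" ([row, column] in pixels: a listed point, or the origin of a listed thing).
The state is a dict: "clock": time; "joint_pos": joint angles; "joint_velocities": joint speeds; "joint_efforts": joint torques, N m; "eef_pos": TCP position; "orientation": TCP orientation; "force": force on the tool from outside, world axes, zero at the start; "torque": the same for the moment, N m; "opening": finger opening in m; "grasp_force": force on a finger pad.
Only numpy, scipy, OpenCV 4.12 (cv2) and the standard library are available. Lean on these libraries where they do the work, as an engineer would, in place of code of your own. Each camera call takes 0.05 s, during which the arm holds its last target. There are 200 camera calls.

## Working session

There is one attempt and no reset: what is moved stays moved. The work goes in short steps, Python scripts to look and compute and a tool call to move; the robot and the scene stay as the last step left them, time stands still between calls to the robot, and variables do not carry over. Pictures are saved under pics/ and viewed, at most 14 in all, crops included, and the job is handed in when it is done.

Besides the shell and the picture viewer there is one more tool, called after "Call:" by a JSON object that holds its "op" and its "data". send_rows: Moves the arm, as the interface text tells. Its arguments: {"type":"object","properties":{"series":{"type":"string"},"grip_force":{"type":"number"}},"required":["series"]}

```bash
ls; mkdir -p pics
python3 - <<'E'
from station import env,eyes,workorder,nets
import cv2,numpy as np
print(env.read_state())
for c in("scene","top"):
    im=eyes.grab_frame(c); cv2.imwrite(f"pics/{c}0.png",im[:,:,::-1]); print(c,eyes.camera_info(c))
E
```

```text
pics
{'clock': 0.0, 'joint_pos': array([-1.27761378e+00,  3.00482110e-01,  1.52157405e+00, -1.30470823e-05,
        1.32074937e+00, -6.65418001e-02]), 'joint_velocities': array([-0.0030576 , -0.00023687, -0.00147239,  0.00071841,  0.00066628,
        0.00044147]), 'joint_efforts': array([-1.22246729e-03, -5.31799150e+01, -3.52727330e+01,  7.07541802e-02,
        2.44479912e-02, -3.73739942e-05]), 'eef_pos': array([ 0.19356048, -0.51454676,  0.22388327]), 'orientation': array([-6.01833655e-04,  9.83867888e-01,  1.78895533e-01, -7.48539327e-05]), 'force': array([-0.27849307,  0.33503614,  1.13223074]), 'torque': array([ 0.01451152, -0.02618668,  0.03230094]), 'grasp_force': 0.0, 'opening': 0.09384226487187569}
scene {'fx': 426.35932621792125, 'fy': 426.35932621792125, 'cx': 323.9213598267358, 'cy': 201.01513990062878, 'R': array([[-8.14421528e-01,  5.80273139e-01,  8.12301899e-04],
       [ 4.86839178e-01,  6.84046055e-01, -5.43202181e-01],
       [-3.15761286e-01, -4.42000090e-01, -8.39601531e-01]]), 't': array([ 0.35412364, -0.21767471,  1.80474177])}
top {'fx': 372.4924542638347, 'fy': 372.4924542638347, 'cx': 318.72051203349105, 'cy': 200.73118194765655, 'R': array([[-0.08320829, -0.99651888,  0.00514828],
       [-0.97355282,  0.08018544, -0.21392804],
       [ 0.21277051, -0.02281271, -0.97683586]]), 't': array([0.09068208, 0.50144721, 1.27835794])}
```

View pics/scene0.png

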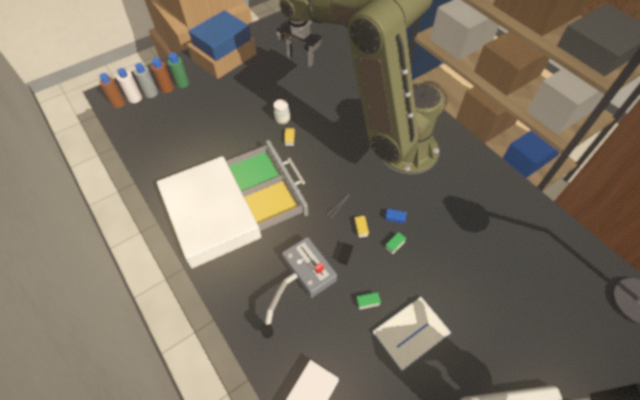

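View pics/top0.png

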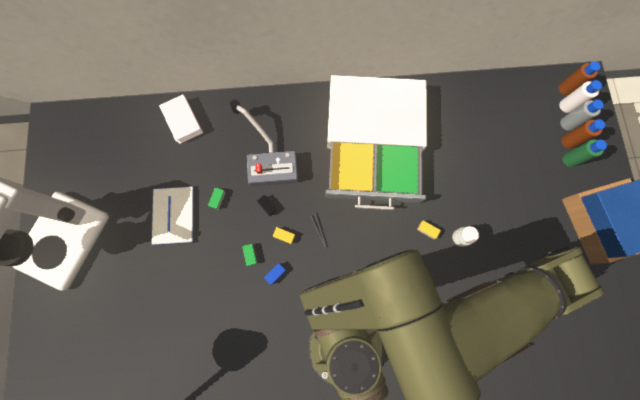

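The scene view shows yellow boxes at about (289,136) and (361,226), and green ones at (396,242) and (368,300). The top view shows the same four at (429,229), (284,235), (249,254) and (216,198). The black and blue look-alikes lie nearby. The yellow liner is on the +y side, and the dimmer is on the lamp near top (259,168).

```bash
cat > h.py <<'E'
from station import env,eyes,workorder,nets
import cv2,numpy as np
from scipy.spatial.transform import Rotation as Ro
C={c:eyes.camera_info(c) for c in("scene","top")}
def ray(c,uv):
    k=C[c];d=np.array([(uv[0]-k['cx'])/k['fx'],(uv[1]-k['cy'])/k['fy'],1.]);R=np.array(k['R'])
    return -R.T@k['t'],R.T@d
def atz(c,uv,z):
    o,d=ray(c,uv);return o+d*(z-o[2])/d[2]
def proj(c,X):
    k=C[c];p=np.array(k['R'])@X+k['t'];return np.array([k['fx']*p[0]/p[2]+k['cx'],k['fy']*p[1]/p[2]+k['cy']])
def tri(a,b):
    (o1,d1),(o2,d2)=ray('top',a),ray('scene',b)
    s=np.linalg.lstsq(np.c_[d1,-d2],o2-o1,rcond=None)[0];p,q=o1+d1*s[0],o2+d2*s[1]
    return (p+q)/2,np.linalg.norm(p-q)
HSV={'yellow':((18,110,90),(32,255,255)),'green':((45,110,60),(80,255,255))}
def blobs(c,im,col,lo=25,hi=400):
    m=cv2.inRange(cv2.cvtColor(im,cv2.COLOR_RGB2HSV),*HSV[col])
    n,l,s,ce=cv2.connectedComponentsWithStats(m);out=[]
    for i in range(1,n):
        if lo<s[i,4]<hi:
            ys,xs=np.where(l==i)
            P=np.array([atz(c,(x,y),.028)[:2] for x,y in zip(xs,ys)])
            r=cv2.minAreaRect((P*1000).astype(np.float32));w,h=r[1]
            a=r[2]+(0 if w>=h else 90)
            out.append(dict(uv=ce[i],n=s[i,4],xy=np.array(r[0])/1000,wh=(max(w,h),min(w,h)),ang=(a+90)%180-90))
    return out
E
python3 - <<'E'
from h import *
np.set_printoptions(precision=3,suppress=True)
B={}
for c in C:
    im=eyes.grab_frame(c)
    for col in HSV:
        B[c,col]=blobs(c,im,col)
        for b in B[c,col]:print(c,col,b['uv'].round(1),b['n'],b['xy'],np.round(b['wh']),round(b['ang']))
for col in HSV:
    for a in B['top',col]:
        for b in B['scene',col]:
            p,e=tri(a['uv'],b['uv'])
            if e<.01 and abs(p[2])<.1:print(col,p,e)
for t in("drawer_floor","drawer_handle","dimmer_top","mark","cabinet_front","lamp","jar","tweezers","notebook","liner_yellow","liner_green"):
    r={c:nets.pinpoint(c,t)[:1] for c in C}
    if r['top'] and r['scene']:
        a,b=r['top'][0],r['scene'][0];print(t,a['pixel'],b['pixel'],round(a['score'],2),round(b['score'],2),*tri(a['pixel'][::-1],b['pixel'][::-1]))
    else:print(t,r)
E
```

```text
scene yellow [289.1 134.6] 150 [ 0.375 -0.34 ] [74. 43.] 57
scene yellow [361.1 224.3] 217 [0.397 0.183] [79. 45.] 62
scene green [395.  240.7] 151 [0.339 0.309] [69. 31.] 10
scene green [367.9 298.6] 189 [0.555 0.42 ] [70. 31.] -24
top yellow [429.3 229.1] 233 [ 0.377 -0.339] [76. 40.] 53
top yellow [283.5 235. ] 237 [0.399 0.185] [76. 40.] 64
top green [580.2 154.5] 375 [ 0.612 -0.956] [158.  58.] -69
top green [215.5 197.5] 186 [0.556 0.423] [72. 36.] -25
top green [249.  254.4] 209 [0.34 0.31] [71. 36.] 10
yellow [ 0.376 -0.339  0.03 ] 0.0006843226056029378
yellow [0.398 0.184 0.03 ] 7.756622319851313e-05
green [0.555 0.422 0.031] 0.00089436790173842
green [0.34  0.309 0.03 ] 0.0014326375048117257
drawer_floor [190.9, 375.2] [178.9, 282.0] 0.71 0.72 [ 0.529 -0.158  0.037] 0.006110469849399647
drawer_handle [209.6, 374.8] [168.8, 292.8] 0.85 0.82 [ 0.465 -0.155  0.051] 0.017507005611634176
dimmer_top {'scene': [], 'top': [{'pixel': [235.7, 283.6], 'score': 0.75}]}
mark {'scene': [], 'top': []}
cabinet_front [150.8, 373.4] [202.7, 242.2] 0.77 0.7 [ 0.701 -0.18  -0.011] 0.0009473539129153518
lamp [171.6, 273.2] [268.4, 309.0] 0.92 0.85 [0.646 0.209 0.002] 0.003371155120515172
jar [238.4, 462.0] [117.7, 283.1] 0.86 0.66 [ 0.334 -0.458  0.006] 0.004218656509990574
tweezers [233.3, 318.1] [208.0, 335.1] 0.53 0.62 [ 0.407  0.053 -0.024] 0.018903191689313405
notebook [227.3, 427.6] [336.4, 413.2] 0.7 0.97 [0.485 0.26  0.589] 0.8802520474545369
liner_yellow [164.0, 352.4] [205.0, 264.9] 0.71 0.75 [ 0.643 -0.09   0.033] 0.00466499540319323
liner_green [163.6, 400.4] [206.4, 338.3] 0.72 0.65 [ 0.511 -0.046  0.183] 0.36674092556329957
```

Run:
```python
from h import *
np.set_printoptions(precision=3,suppress=True)
I={c:eyes.grab_frame(c) for c in C}
a=cv2.resize(I['top'][130:220,235:435],None,fx=4,fy=4,interpolation=cv2.INTER_CUBIC)
b=cv2.resize(I['scene'][135:300,220:345],None,fx=4,fy=3.6,interpolation=cv2.INTER_CUBIC)
cv2.imwrite('pics/a.png',a[:,:,::-1]);cv2.imwrite('pics/b.png',b[:,:,::-1])
for c in C:
  for col in HSV:
    m=cv2.inRange(cv2.cvtColor(I[c],cv2.COLOR_RGB2HSV),*HSV[col])
    n,l,s,ce=cv2.connectedComponentsWithStats(m)
    for i in range(1,n):
      if 600<s[i,4]<4000 :
        r=cv2.minAreaRect(np.argwhere(l==i)[:,::-1].astype(np.float32));print(c,col,s[i,4],ce[i],cv2.boxPoints(r).tolist())
  hs=cv2.cvtColor(I[c],cv2.COLOR_RGB2HSV);m=cv2.inRange(hs,(0,150,110),(8,255,255))|cv2.inRange(hs,(172,150,110),(180,255,255))
  n,l,s,ce=cv2.connectedComponentsWithStats(m)
  for i in range(1,n):
    if s[i,4]>8:print(c,'red',s[i],ce[i])
```

```text
scene yellow 1250 [270.418 201.594] [[244.43101501464844, 196.6724090576172], [285.3448181152344, 179.13792419433594], [296.8792724609375, 206.0517120361328], [255.96548461914062, 223.58619689941406]]
scene red [317 266   6   6  23] [319.652 268.87 ]
top yellow 1926 [352.11  166.341] [[330.3715515136719, 188.56857299804688], [332.7132263183594, 141.73565673828125], [374.2593688964844, 143.81295776367188], [371.9176940917969, 190.6458740234375]]
top green 1730 [398.361 169.484] [[377.0, 146.0], [417.0, 146.0], [417.0, 192.0], [377.0, 192.0]]
top red [256 164   6   9  31] [258.581 168.484]
```

View pics/a.png

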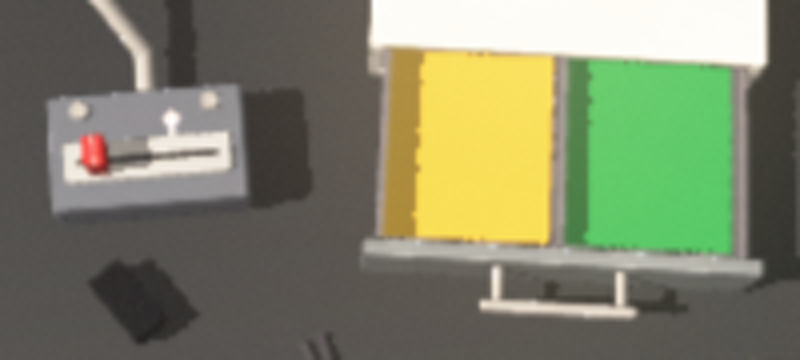

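View pics/b.png

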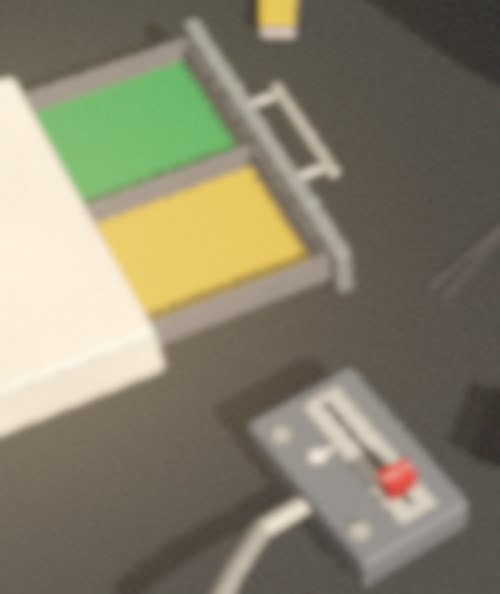

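The top crop shows the drawer, with handle ends at top px (355.5,206.8) and (393.8,208.5) and the front edge of the cabinet roof at (327.5,141.8)-(426.8,146.8). The red slider is at (258.6,168.5) and the white pointer at about (278,161). The scene crop shows the handle ends at (289.5,159.2) and (304,183), and the pointer at (299.8,261.4).

Run:
```python
from h import *
np.set_printoptions(precision=4,suppress=True)
def p(n,*a):print(n,*a)
p('handle -y',*tri((393.75,208.5),(289.5,159.2)))
p('handle +y',*tri((355.5,206.75),(304,183)))
A=atz('top',(327.5,141.75),.08);B=atz('top',(426.75,146.75),.08)
p('cab front',A,B,np.linalg.norm(A-B),'yaw',np.degrees(np.arctan2((A-B)[1],(A-B)[0]))-90)
A=atz('top',(355.5,206.75),.054);B=atz('top',(393.75,208.5),.054);p('handle z54',A,B,np.linalg.norm(A-B),np.degrees(np.arctan2((A-B)[1],(A-B)[0]))-90)
p('red',*tri((258.6,168.5),(319.65,268.87)));p('red z.096',atz('top',(258.6,168.5),.09),atz('scene',(319.65,268.87),.09))
p('mark',*tri((278,161),(299.75,261.4)),atz('top',(278,161),.056))
# lamp top corners in crop
q=[(48,100),(240,85),(247,198),(55,214)]
for u in q:p('lampcorner',atz('top',(235+u[0]/4,130+u[1]/4),.055))
p('track',atz('top',(235+75/4,130+163/4),.056),atz('top',(235+218/4,130+152/4),.056))
for z in (.012,.022,.032):
  p('yellow liner pts z',z,[atz('top',(235+u/4,130+v/4),z)[:2] for u,v in((550,243),(553,55))],[atz('scene',(220+u/4,135+v/3.6),z)[:2] for u,v in((252,168),(104,222))])
p('divider front',*tri((235+565/4,130+238/4),(220+252/4,135+150/3.6)))
p('panel top corner +y',*tri((235+365/4,130+240/4),(220+348/4,135+250/3.6)))
p('panel top corner -y',*tri((235+763/4,130+264/4),(220+192/4,135+20/3.6)))
```

```text
handle -y [ 0.4558 -0.2139  0.0498] 0.005939335644308174
handle +y [ 0.474  -0.0793  0.0529] 0.0021452702264856036
cab front [ 0.7175 -0.0005  0.08  ] [ 0.6691 -0.3576  0.08  ] 0.36033029152738205 yaw -7.716550505111698
handle z54 [ 0.4746 -0.08    0.054 ] [ 0.457  -0.2153  0.054 ] 0.13642340382448762 -7.38688328222986
red [0.6369 0.2558 0.0748] 0.003815941877933329
red z.096 [0.6333 0.2523 0.09  ] [0.6395 0.2628 0.09  ]
mark [0.6694 0.1855 0.0495] 3.828114872766798e-05 [0.6671 0.1849 0.056 ]
lampcorner [0.6998 0.2969 0.055 ]
lampcorner [0.6999 0.1204 0.055 ]
lampcorner [0.5919 0.1216 0.055 ]
lampcorner [0.5911 0.2952 0.055 ]
track [0.6373 0.2749 0.056 ] [0.6371 0.1448 0.056 ]
yellow liner pts z 0.012 [array([ 0.5378, -0.1544]), array([ 0.7215, -0.1784])] [array([ 0.523 , -0.1572]), array([ 0.6789, -0.1802])]
yellow liner pts z 0.022 [array([ 0.5355, -0.1527]), array([ 0.7178, -0.1765])] [array([ 0.5262, -0.1507]), array([ 0.681 , -0.1735])]
yellow liner pts z 0.032 [array([ 0.5331, -0.151 ]), array([ 0.7141, -0.1746])] [array([ 0.5294, -0.1442]), array([ 0.6831, -0.1669])]
divider front [ 0.527  -0.156   0.0541] 0.01297120796099877
panel top corner +y [0.5331 0.0237 0.0866] 0.0095563442597916
panel top corner -y [ 0.4856 -0.325   0.079 ] 0.00669284204435592
```

```bash
cat >> h.py <<'E'
np.set_printoptions(precision=3,suppress=True)
M=np.array([.6933,-.179]);YAW=np.radians(-7.5);EX=np.array([np.cos(YAW),np.sin(YAW)]);EY=np.array([-EX[1],EX[0]]);F=M-.174*EX
def dr(x,y):return F+x*EX+y*EY          # drawer coords -> world
def Rt():
    q=env.read_state()['orientation'];return Ro.from_quat([q[1],q[2],q[3],q[0]])
def psi():
    x=Rt().as_matrix()[:,0];return np.degrees(np.arctan2(x[1],x[0]))
def Rdown(ps):
    c,s=np.cos(np.radians(ps)),np.sin(np.radians(ps));return Ro.from_matrix(np.array([[c,s,0],[s,-c,0],[0,0,-1.]]))
def plan(way,mm=36,deg=6.5):
    """way: list of (x,y,z,psi); prints rows in the tool frame (shift in the axes before the row's turn)"""
    p,R=env.read_state()['eef_pos'].copy(),Rt()
    for x,y,z,ps in way:
        T=np.array([x,y,z]);G=Rdown(ps);rv=(R.inv()*G).as_rotvec(degrees=True)
        n=int(max(1,np.ceil(np.linalg.norm(T-p)*1000/mm),np.ceil(np.linalg.norm(rv)/deg)));st=(T-p)/n
        out=[]
        for i in range(n):
            s=R.inv().apply(T-p if i==n-1 else (T-p)/(n-i))*100
            t=np.round((R.inv()*G).as_rotvec(degrees=True)/(n-i),1);s=np.round(s,2)
            out.append(' '.join(f'{v:g}' for v in [*t,*s]));p=p+R.apply(s/100);R=R*Ro.from_rotvec(t,degrees=True)
        print(n,'rows ->',T,ps);print(';\n'.join(out))
def see(cams=('top','scene')):
    for c in cams:
        im=eyes.grab_frame(c)
        for col in HSV:
            for b in blobs(c,im,col):
                if abs(b['xy'][1])<.7:print(c,col,b['n'],b['xy'],np.round(b['wh']),round(b['ang']))
E
python3 - <<'E'
from h import *
for x,y in((.05,.043),(.05,.117),(.05,-.043),(.05,-.117)):print(dr(x,y))
plan([(.376,-.339,.10,55),(.376,-.339,.022,55)])
E
```

```text
[ 0.576 -0.12 ]
[ 0.586 -0.047]
[ 0.565 -0.205]
[ 0.555 -0.279]
8 rows -> [ 0.376 -0.339  0.1  ] 55
-0 -0 -4.3 2.91 -1.25 1.56;
-0 -0 -4.3 2.99 -1.03 1.55;
-0 -0 -4.3 3.06 -0.81 1.56;
-0 -0 -4.3 3.11 -0.57 1.55;
-0 -0 -4.3 3.15 -0.34 1.56;
-0 -0 -4.3 3.17 -0.1 1.55;
-0 -0 -4.3 3.16 0.14 1.56;
-0 -0 -4.3 3.15 0.37 1.55
3 rows -> [ 0.376 -0.339  0.022] 55
-0 -0 0 -0 -0 2.6;
-0 -0 0 -0 -0 2.6;
-0 -0 0 -0 -0 2.6
```

Call:
{"op": "send_rows", "data": {"series": "0 0 -4.3 2.9 -1.25 1.55 1;0 0 -4.3 3 -1.05 1.55 1;0 0 -4.3 3.05 -0.8 1.55 1;0 0 -4.3 3.1 -0.55 1.55 1;0 0 -4.3 3.15 -0.35 1.55 1;0 0 -4.3 3.15 -0.1 1.55 1;0 0 -4.3 3.15 0.15 1.55 1;0 0 -4.3 3.15 0.35 1.55 1", "grip_force": 25}}

```text
clock: 2.07
eef_pos: [0.3765, -0.3381, 0.0999]
orientation: [0.0, 0.886, 0.463, 0.0]
force: [0.1, -0.8, -0.3]
opening: 0.0938
grasp_force: 0.0
```

Run:
```python
from h import *
see();print(env.read_state()['eef_pos'],psi())
for c in C: cv2.imwrite(f'pics/{c}1.png',eyes.grab_frame(c)[:,:,::-1])
plan([(.376,-.339,.022,55)])
```

```text
top yellow 99 [ 0.389 -0.322] [39. 34.] -37
top yellow 239 [0.399 0.184] [76. 40.] 64
top green 186 [0.556 0.423] [72. 35.] -25
top green 209 [0.34 0.31] [71. 36.] 10
scene yellow 155 [ 0.373 -0.343] [80. 43.] 57
scene yellow 218 [0.397 0.184] [79. 45.] 64
scene green 150 [0.339 0.31 ] [69. 34.] 10
scene green 190 [0.555 0.42 ] [70. 31.] -24
[ 0.377 -0.336  0.098] 55.39565631324256
3 rows -> [ 0.376 -0.339  0.022] 55
-0 0 0 0 0.01 2.61;
-0 0 0 0 0 2.61;
-0 0 0.1 0 0.01 2.62
```

Call:
{"op": "send_rows", "data": {"series": "0 0 0 0 0 2.6 1;0 0 0 0 0 2.6 1;0 0 0 0 0 2.4 1;0 0 0 0 0 0 0;0 0 0 0 0 0 0;0 0 0 0 0 0 0;0 0 0 0 0 0 0;0 0 0 0 0 0 0"}}

```text
clock: 2.93
eef_pos: [0.376, -0.34, 0.0259]
orientation: [0.001, 0.887, 0.462, 0.0]
force: [0.2, 0.0, 0.9]
opening: 0.064
grasp_force: 0.0
```

Run:
```python
from h import *
s=env.read_state();print(s['eef_pos'],psi(),s['opening'],s['grasp_force'])
p=dr(.05,.043)
plan([(.376,-.339,.13,55),(*p,.13,-7.5)])
```

```text
[ 0.376 -0.34   0.026] 54.99178644169688 0.06397554551218813 0.0
3 rows -> [ 0.376 -0.339  0.13 ] 55
0 0 -0 0.02 -0.01 -3.47;
0.1 0 -0 0.03 -0.01 -3.47;
0 0 -0 0.02 -0.02 -3.47
10 rows -> [ 0.576 -0.12   0.13 ] -7.5
0 0 6.2 2.94 0.38 -0;
0 0 6.3 2.96 0.06 -0;
0 0 6.2 2.95 -0.26 -0;
0 -0 6.3 2.91 -0.58 -0;
0 -0 6.2 2.83 -0.9 -0;
0 -0 6.3 2.71 -1.19 -0;
0 -0 6.2 2.57 -1.49 -0;
0 -0 6.3 2.39 -1.75 -0;
0 -0 6.2 2.18 -2.01 -0.01;
0 -0 6.3 1.96 -2.23 -0
```

View pics/top1.png

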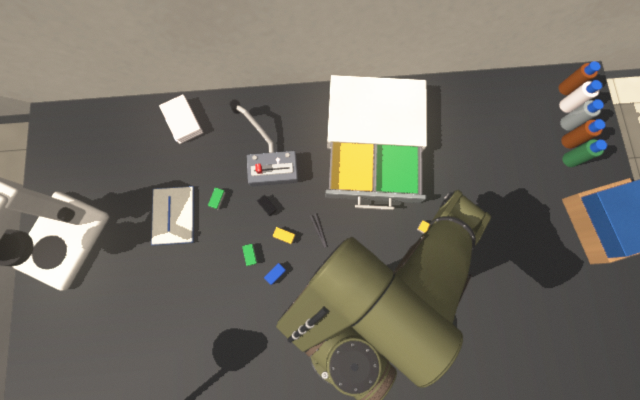

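The top view shows the same four boxes and nothing new where the arm was before. The fingers are still closing.

Call:
{"op": "send_rows", "data": {"series": "0 0 0 0 0 0 0;0 0 0 0 0 0 0;0 0 0 0 0 0 0;0 0 0 0 0 0 0;0 0 0 0 0 0 0;0 0 0 0 0 -2.5 0;0 0 0 0 0 -4 0;0 0 0 0 0 -4 0"}}

```text
clock: 3.6
eef_pos: [0.3749, -0.3386, 0.1299]
orientation: [-0.001, 0.887, 0.462, -0.0]
force: [0.1, -0.7, -1.1]
opening: 0.0356
grasp_force: 25.0
```

Call:
{"op": "send_rows", "data": {"series": "0 0 6.2 2.95 0.4 0 0;0 0 6.3 2.95 0.05 0 0;0 0 6.2 2.95 -0.25 0 0;0 0 6.3 2.9 -0.6 0 0;0 0 6.2 2.85 -0.9 0 0;0 0 6.3 2.7 -1.2 0 0;0 0 6.2 2.55 -1.5 0 0;0 0 6.3 2.4 -1.75 0 0"}}

```text
clock: 4.27
eef_pos: [0.5361, -0.1626, 0.1293]
orientation: [-0.0, 0.999, 0.041, -0.0]
force: [0.0, 0.6, -0.5]
opening: 0.0356
grasp_force: 25.0
```

Run:
```python
from h import *
s=env.read_state();print(s['eef_pos'],psi(),s['opening'],s['grasp_force'],s['clock'])
p=dr(.05,.043)
plan([(*p,.13,-7.5),(*p,.05,-7.5)])
```

```text
[ 0.536 -0.163  0.129] 4.713299752991983 0.03556094839122535 24.983714818954468 4.2667
2 rows -> [ 0.576 -0.12   0.13 ] -7.5
-0 0 6.1 2.16 -1.95 -0.04;
-0 0 6.1 1.95 -2.17 -0.03
3 rows -> [ 0.576 -0.12   0.05 ] -7.5
-0 0 0 -0 0 2.67;
-0 0 0 -0 0 2.66;
-0 0 0 -0 0.01 2.67
```

Call:
{"op": "send_rows", "data": {"series": "0 0 6.1 2.15 -1.95 0 0;0 0 6.1 1.95 -2.15 0 0;0 0 0 0 0 0 0;0 0 0 0 0 2.5 0;0 0 0 0 0 2.5 0;0 0 0 0 0 2 0;0 0 0 0 0 0.3 0;0 0 0 0 0 0 0"}}

```text
clock: 4.93
eef_pos: [0.5744, -0.1215, 0.0554]
orientation: [-0.0, 0.998, -0.062, -0.001]
force: [-0.5, 0.6, -0.6]
opening: 0.0357
grasp_force: 25.0
```

Run:
```python
from h import *
s=env.read_state();print(s['eef_pos'],psi(),s['opening'],s['grasp_force'],s['force'])
im=eyes.grab_frame('scene');cv2.imwrite('pics/s2.png',cv2.resize(im[110:260,200:360],None,fx=4,fy=4,interpolation=cv2.INTER_CUBIC)[:,:,::-1])
```

```text
[ 0.574 -0.122  0.055] -7.146128928582663 0.0357241548135099 24.99338686466217 [-0.466  0.594 -0.572]
```

View pics/s2.png

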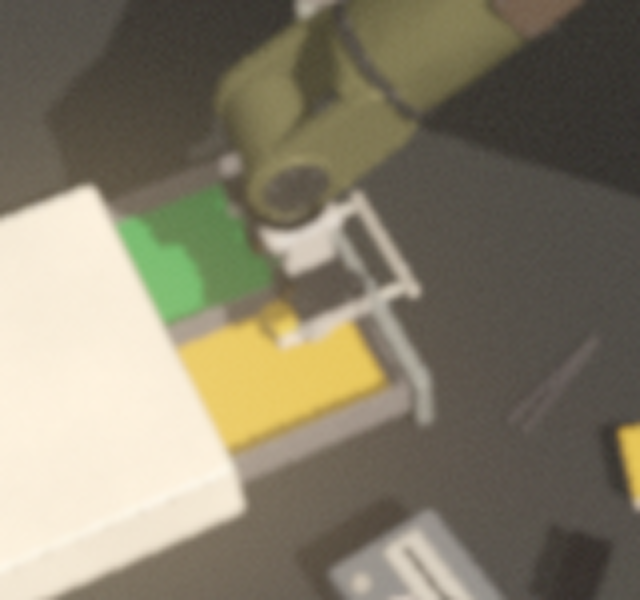

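The crop shows the held box in the yellow compartment next to the divider, clear of the front panel. Next I lower it until it touches.

Call:
{"op": "send_rows", "data": {"series": "0 0 0 0 0 0.4 0;0 0 0 0 0 0.2 0;0 0 0 0 0 0.2 0;0 0 0 0 0 0 0"}}

```text
clock: 5.32
eef_pos: [0.578, -0.1222, 0.0528]
orientation: [0.001, 0.998, -0.063, 0.005]
force: [1.7, 2.3, 27.6]
opening: 0.0357
grasp_force: 25.0
```

Call:
{"op": "send_rows", "data": {"series": "0 0 0 0 0 0.2 0;0 0 0 0 0 0 0"}}

```text
clock: 5.48
eef_pos: [0.5789, -0.1223, 0.0521]
orientation: [0.001, 0.998, -0.063, 0.006]
force: [1.6, 2.4, 37.1]
opening: 0.0358
grasp_force: 34.7
```

Call:
{"op": "send_rows", "data": {"series": "0 0 0 0 0 0.2 0;0 0 0 0 0 0 0"}}

```text
clock: 5.65
eef_pos: [0.5802, -0.1225, 0.0519]
orientation: [0.001, 0.998, -0.063, 0.008]
force: [2.2, 4.0, 50.0]
opening: 0.0361
grasp_force: 42.7
```

Call:
{"op": "send_rows", "data": {"series": "0 0 0 0 0 -0.6 0;0 0 0 0 0 -0.1 0;0 0 0 0 0 0 0.52;0 0 0 0 0 0 0.52;0 0 0 0 0 0 0.52;0 0 0 0 0 -1 0.52;0 0 0 0 0 -3.5 0.52;0 0 0 0 0 -3.5 0.52"}}

```text
clock: 6.32
eef_pos: [0.5738, -0.1212, 0.1304]
orientation: [-0.0, 0.998, -0.063, -0.002]
force: [0.7, -0.6, 0.9]
opening: 0.0492
grasp_force: 0.0
```

Run:
```python
from h import *
s=env.read_state();print(s['eef_pos'],psi(),s['opening'],s['grasp_force'],s['force'])
see()
plan([(.5,.05,.15,40),(.398,.184,.10,63)])
```

```text
[ 0.574 -0.121  0.13 ] -7.172538067592147 0.04923727868897112 0.0 [ 0.706 -0.554  0.898]
top yellow 241 [0.399 0.184] [77. 41.] 62
top green 185 [0.556 0.423] [72. 36.] -25
top green 209 [0.34 0.31] [71. 36.] 10
scene yellow 215 [0.397 0.184] [79. 44.] 65
scene green 149 [0.339 0.309] [69. 31.] 10
scene green 187 [0.555 0.42 ] [70. 31.] -24
8 rows -> [0.5  0.05 0.15] 40
0 -0 -5.9 -1.22 -2.01 -0.18;
0 -0.1 -5.9 -1.01 -2.13 -0.18;
0 -0 -5.9 -0.78 -2.22 -0.18;
0 -0 -5.9 -0.55 -2.29 -0.18;
0.1 -0.1 -5.9 -0.31 -2.34 -0.18;
0 -0 -5.9 -0.07 -2.35 -0.18;
0.1 -0.1 -5.9 0.17 -2.35 -0.18;
0 -0 -5.9 0.41 -2.32 -0.18
5 rows -> [0.398 0.184 0.1  ] 63
0 -0 -4.6 0.16 -3.37 1;
0 -0 -4.6 0.43 -3.34 1;
0 -0 -4.6 0.7 -3.3 1;
0 -0 -4.6 0.96 -3.23 0.99;
0 -0 -4.6 1.21 -3.14 1
```

Call:
{"op": "send_rows", "data": {"series": "0 0 -5.9 -1.2 -2 -0.2 1;0 0 -5.9 -1 -2.15 -0.2 1;0 0 -5.9 -0.8 -2.2 -0.2 1;0 0 -5.9 -0.55 -2.3 -0.2 1;0 0 -5.9 -0.3 -2.35 -0.2 1;0 0 -5.9 -0.05 -2.35 -0.2 1;0 0 -5.9 0.2 -2.35 -0.2 1;0 0 -5.9 0.4 -2.3 0 1"}}

```text
clock: 7.08
eef_pos: [0.4981, 0.0515, 0.1447]
orientation: [-0.0, 0.939, 0.345, -0.0]
force: [0.4, 0.1, -0.6]
opening: 0.0937
grasp_force: 0.0
```

Call:
{"op": "send_rows", "data": {"series": "0 0 -4.6 0.15 -3.35 1 1;0 0 -4.6 0.45 -3.35 1 1;0 0 -4.6 0.7 -3.3 1 1;0 0 -4.6 0.95 -3.25 1 1;0 0 -4.6 1.2 -3.15 1 1;0 0 0 0 0 0 1"}}

```text
clock: 7.58
eef_pos: [0.3926, 0.1871, 0.093]
orientation: [-0.001, 0.85, 0.526, -0.002]
force: [0.1, -0.2, -0.0]
opening: 0.0939
grasp_force: 0.0
```

Run:
```python
from h import *
s=env.read_state();print(s['eef_pos'],psi(),s['opening'])
see()
plan([(.398,.184,.024,63)])
for c in C: cv2.imwrite(f'pics/{c}3.png',eyes.grab_frame(c)[:,:,::-1])
```

```text
[0.393 0.187 0.093] 63.49948286493764 0.09388955950856602
top green 187 [0.556 0.423] [72. 36.] -25
top green 211 [0.34 0.31] [71. 37.] 10
scene yellow 217 [0.397 0.183] [80. 44.] 64
scene green 150 [0.339 0.309] [69. 31.] 10
scene green 190 [0.555 0.42 ] [69. 32.] -23
2 rows -> [0.398 0.184 0.024] 63
-0 0 0.1 0 0.12 3.54;
-0.1 0.1 0 0.01 0.13 3.53
```

View pics/top3.png

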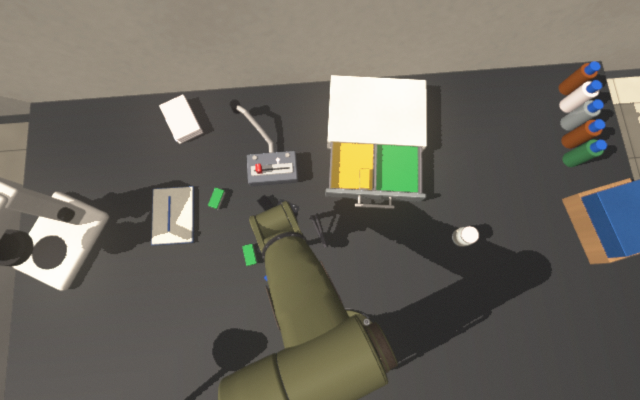

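The top view shows no further boxes in the area the arm hid before, so there are four. The first yellow box sits in the drawer.

Call:
{"op": "send_rows", "data": {"series": "0 0 0 0 0.3 0 0.75;0 0 0 0 0.3 0 0.75;0 0 0 0 0 0 0.75;0 0 0 0 0 3.5 0.75;0 0 0 0 0 3.4 0.75;0 0 0 0 0 0 0;0 0 0 0 0 0 0;0 0 0 0 0 0 0"}}

```text
clock: 8.45
eef_pos: [0.4028, 0.1821, 0.0279]
orientation: [0.0, 0.853, 0.522, 0.001]
force: [0.2, 0.1, 0.1]
opening: 0.054
grasp_force: 0.0
```

Call:
{"op": "send_rows", "data": {"series": "0 0 0 0 0 0 0;0 0 0 0 0 0 0;0 0 0 0 0 0 0;0 0 0 0 0 0 0;0 0 0 0 0 0 0;0 0 0 0 0 -2.5 0;0 0 0 0 0 -4 0;0 0 0 0 0 -4 0"}}

```text
clock: 9.12
eef_pos: [0.4012, 0.1817, 0.1328]
orientation: [-0.0, 0.853, 0.523, -0.001]
force: [1.7, 0.2, -0.7]
opening: 0.0358
grasp_force: 25.0
```

Run:
```python
from h import *
s=env.read_state();print(s['eef_pos'],psi(),s['opening'],s['grasp_force'])
p=dr(.05,.117)
plan([(.47,.08,.14,35),(*p,.13,-7.5)])
```

```text
[0.401 0.182 0.133] 63.01502859749929 0.035760766862324024 24.998976588249207
5 rows -> [0.47 0.08 0.14] 35
-0 0 5.6 -1.19 2.15 -0.15;
-0 0 5.6 -0.97 2.25 -0.14;
-0 0 5.6 -0.75 2.34 -0.15;
-0 0 5.6 -0.52 2.4 -0.14;
-0 0.1 5.6 -0.27 2.44 -0.15
7 rows -> [ 0.586 -0.047  0.13 ] -7.5
-0 0 6.1 0.31 2.43 0.14;
-0 0 6.1 0.57 2.39 0.14;
-0 0 6.1 0.82 2.31 0.14;
-0 0 6.1 1.06 2.21 0.14;
-0 0 6 1.29 2.09 0.15;
-0 0 6.1 1.5 1.94 0.14;
-0 0 6 1.7 1.76 0.15
```

Call:
{"op": "send_rows", "data": {"series": "0 0 5.6 -1.2 2.15 -0.15 0;0 0 5.6 -0.95 2.25 -0.15 0;0 0 5.6 -0.75 2.35 -0.15 0;0 0 5.6 -0.5 2.4 -0.15 0;0 0 5.6 -0.3 2.45 -0.15 0;0 0 6.1 0.3 2.45 0.15 0;0 0 6.1 0.55 2.4 0.15 0;0 0 6.1 0.8 2.3 0.15 0"}}

```text
clock: 9.78
eef_pos: [0.5208, 0.0243, 0.1351]
orientation: [0.0, 0.99, 0.143, 0.0]
force: [-0.0, 0.8, -1.1]
opening: 0.036
grasp_force: 25.0
```

Call:
{"op": "send_rows", "data": {"series": "0 0 6.1 1.05 2.2 0.15 0;0 0 6 1.3 2.1 0.15 0;0 0 6.1 1.5 1.95 0.15 0;0 0 6 1.7 1.75 0.15 0;0 0 0 0 0 0 0;0 0 0 0 0 0 0"}}

```text
clock: 10.28
eef_pos: [0.5863, -0.0477, 0.1284]
orientation: [-0.0, 0.998, -0.066, -0.0]
force: [-1.1, 0.0, -1.2]
opening: 0.0358
grasp_force: 25.0
```

Run:
```python
from h import *
s=env.read_state();print(s['eef_pos'],psi(),s['opening'],s['grasp_force'])
p=dr(.05,.117)
plan([(*p,.06,-7.5)])
```

```text
[ 0.586 -0.048  0.128] -7.530360103147546 0.03576488430231684 24.999404847621918
2 rows -> [ 0.586 -0.047  0.06 ] -7.5
-0 0 -0 -0.04 -0.04 3.42;
-0 0 -0 -0.04 -0.04 3.42
```

Call:
{"op": "send_rows", "data": {"series": "0 0 0 0 0 3.4 0;0 0 0 0 0 3.4 0;0 0 0 0 0 0.2 0;0 0 0 0 0 0.1 0;0 0 0 0 0 0 0"}}

```text
clock: 10.7
eef_pos: [0.5859, -0.0465, 0.0579]
orientation: [-0.0, 0.998, -0.065, -0.0]
force: [0.5, -0.4, -0.9]
opening: 0.0359
grasp_force: 25.0
```

Call:
{"op": "send_rows", "data": {"series": "0 0 0 0 0 0.1 0;0 0 0 0 0 0 0"}}

```text
clock: 10.87
eef_pos: [0.5863, -0.0468, 0.0572]
orientation: [0.0, 0.998, -0.065, 0.0]
force: [-0.2, 0.9, -1.6]
opening: 0.0359
grasp_force: 25.0
```

Call:
{"op": "send_rows", "data": {"series": "0 0 0 0 0 0.15 0;0 0 0 0 0 0 0;0 0 0 0 0 0 0.52;0 0 0 0 0 0 0.52;0 0 0 0 0 0 0.52;0 0 0 0 0 -1 0.52;0 0 0 0 0 -3.5 0.52;0 0 0 0 0 -3.5 0.52"}}

```text
clock: 11.53
eef_pos: [0.5854, -0.0469, 0.1356]
orientation: [-0.0, 0.998, -0.065, -0.001]
force: [0.0, 0.1, 0.4]
opening: 0.0488
grasp_force: 0.0
```

Run:
```python
from h import *
s=env.read_state();print(s['eef_pos'],psi(),s['opening'],s['grasp_force'])
see()
plan([(.5,.07,.15,-40+20),(.42,.25,.15,10),(.34,.3095,.10,10)])
```

```text
[ 0.585 -0.047  0.136] -7.486580391268597 0.04879443036836982 0.0
top green 187 [0.556 0.423] [72. 36.] -25
top green 209 [0.34 0.31] [71. 36.] 10
scene green 153 [0.339 0.31 ] [69. 34.] 10
scene green 192 [0.555 0.421] [70. 32.] -23
5 rows -> [0.5  0.07 0.15] -20
-0 -0.1 2.5 -2.06 -2.1 -0.19;
-0 -0.1 2.5 -2.15 -2 -0.19;
-0 -0.1 2.5 -2.24 -1.91 -0.18;
-0 -0.1 2.5 -2.31 -1.81 -0.18;
-0.1 -0.1 2.5 -2.4 -1.7 -0.17
6 rows -> [0.42 0.25 0.15] 10
0 -0 -5 -2.28 -2.36 -0;
0 -0 -5 -2.06 -2.55 -0;
0 -0 -5 -1.83 -2.73 -0;
0 -0 -5 -1.59 -2.87 -0.01;
0 -0 -5 -1.33 -3 -0;
0.1 -0 -5 -1.07 -3.11 -0.01
4 rows -> [0.34  0.309 0.1  ] 10
-0 -0 0 -1.71 -1.81 1.25;
-0 -0 0 -1.71 -1.81 1.25;
-0 -0 0 -1.71 -1.81 1.25;
-0 -0 0 -1.71 -1.82 1.26
```

Run:
```python
from h import *
print(env.read_state()['joint_pos'])
plan([(.45,.16,.15,1),(.34,.3095,.10,10)],mm=38)
```

```text
[-0.142  0.461  1.5    0.     1.171  1.559]
7 rows -> [0.45 0.16 0.15] 1
0 -0.1 -1.2 -2.35 -2.68 -0.14;
0 -0.1 -1.2 -2.29 -2.73 -0.14;
0 -0.1 -1.2 -2.23 -2.77 -0.14;
0 -0.1 -1.2 -2.18 -2.82 -0.13;
0 -0 -1.2 -2.11 -2.87 -0.13;
0 -0.1 -1.2 -2.06 -2.91 -0.13;
0 -0 -1.3 -1.99 -2.95 -0.12
6 rows -> [0.34  0.309 0.1  ] 10
0 -0 -1.5 -1.79 -2.52 0.83;
0 -0 -1.5 -1.72 -2.57 0.83;
0 -0 -1.5 -1.66 -2.62 0.83;
0 -0 -1.5 -1.59 -2.66 0.83;
0 -0 -1.5 -1.51 -2.69 0.83;
0 -0 -1.5 -1.44 -2.74 0.83
```

Call:
{"op": "send_rows", "data": {"series": "0 0 -1.2 -2.35 -2.7 -0.15 0.75;0 0 -1.2 -2.3 -2.7 -0.15 0.75;0 0 -1.2 -2.25 -2.75 -0.15 0.75;0 0 -1.2 -2.2 -2.8 -0.15 0.75;0 0 -1.2 -2.1 -2.85 -0.15 0.75;0 0 -1.2 -2.05 -2.9 -0.1 0.75;0 0 -1.3 -2 -2.95 -0.1 0.75"}}

```text
clock: 12.22
eef_pos: [0.4461, 0.1607, 0.1449]
orientation: [-0.0, 1.0, 0.009, 0.0]
force: [0.4, 1.0, 0.3]
opening: 0.0705
grasp_force: 0.0
```

Call:
{"op": "send_rows", "data": {"series": "0 0 -1.5 -1.8 -2.5 0.85 0.75;0 0 -1.5 -1.7 -2.55 0.85 0.75;0 0 -1.5 -1.65 -2.6 0.85 0.75;0 0 -1.5 -1.6 -2.65 0.85 0.75;0 0 -1.5 -1.5 -2.7 0.8 0.75;0 0 -1.5 -1.45 -2.75 0.8 0.75;0 0 0 0 0 0 0.75"}}

```text
clock: 12.8
eef_pos: [0.3344, 0.3111, 0.0935]
orientation: [0.0, 0.996, 0.09, -0.001]
force: [-0.1, -0.9, 0.1]
opening: 0.0706
grasp_force: 0.0
```

Run:
```python
from h import *
s=env.read_state();print(s['eef_pos'],psi(),s['opening'],s['joint_pos'])
see()
plan([(.34,.3095,.10,10),(.34,.3095,.025,10)])
```

```text
[0.334 0.311 0.094] 10.295775205559956 0.07062015286836446 [0.669 0.26  1.91  0.001 0.974 2.059]
top green 186 [0.556 0.423] [72. 36.] -25
scene green 153 [0.34 0.31] [71. 34.] 10
scene green 188 [0.555 0.42 ] [70. 31.] -24
1 rows -> [0.34  0.309 0.1  ] 10
0 0 0.1 0.32 0.01 -0.55
3 rows -> [0.34  0.309 0.025] 10
0 0 0 0 0 2.5;
0 0 0 0 0 2.5;
0 0 0 0 0 2.5
```

Call:
{"op": "send_rows", "data": {"series": "0 0 0 0.4 0.1 0 0.75;0 0 0 0 0 3.4 0.75;0 0 0 0 0 3.4 0.75;0 0 0 0 0 0 0;0 0 0 0 0 0 0;0 0 0 0 0 0 0;0 0 0 0 0 0 0;0 0 0 0 0 0 0"}}

```text
clock: 13.57
eef_pos: [0.3424, 0.3087, 0.0281]
orientation: [-0.001, 0.996, 0.087, 0.001]
force: [0.0, 1.0, 0.7]
opening: 0.0406
grasp_force: 0.6
```

Call:
{"op": "send_rows", "data": {"series": "0 0 0 0 0 0 0;0 0 0 0 0 0 0;0 0 0 0 0 0 0;0 0 0 0 0 0 0;0 0 0 0 0 -2.5 0;0 0 0 0 0 -4 0;0 0 0 0 0 -4 0;0 0 0 0 0 -2 0"}}

```text
clock: 14.23
eef_pos: [0.3422, 0.3089, 0.1562]
orientation: [-0.001, 0.996, 0.087, 0.002]
force: [0.0, 0.2, -1.4]
opening: 0.0356
grasp_force: 25.0
```

Run:
```python
from h import *
s=env.read_state();print(s['eef_pos'],psi(),s['opening'],s['grasp_force'])
p=dr(.05,-.043)
plan([(.5,.05,.15,0),(*p,.13,-7.5)],mm=38)
```

```text
[0.342 0.309 0.156] 10.026119679528907 0.03564723623390337 24.9990177154541
8 rows -> [0.5  0.05 0.15] 0
-0 -0 1.3 1.38 3.53 0.08;
-0 -0 1.2 1.46 3.5 0.08;
-0 -0 1.3 1.53 3.47 0.07;
-0 -0 1.2 1.61 3.43 0.08;
-0 -0.1 1.3 1.68 3.4 0.07;
-0.1 -0 1.2 1.76 3.36 0.07;
-0 -0.1 1.3 1.83 3.32 0.08;
-0.1 -0 1.2 1.9 3.27 0.08
7 rows -> [ 0.565 -0.205  0.13 ] -7.5
0 -0 1.1 0.92 3.65 0.29;
0 -0 1.1 0.99 3.63 0.29;
0 -0 1.1 1.06 3.61 0.29;
0 -0 1.1 1.13 3.59 0.29;
0 -0 1 1.2 3.57 0.29;
0 -0 1.1 1.27 3.55 0.28;
0 -0 1 1.33 3.52 0.29
```

Call:
{"op": "send_rows", "data": {"series": "0 0 1.3 1.4 3.5 0.1 0;0 0 1.2 1.45 3.5 0.1 0;0 0 1.3 1.55 3.45 0.1 0;0 0 1.2 1.6 3.45 0.1 0;0 0 1.3 1.7 3.4 0 0;0 0 1.2 1.75 3.35 0 0;0 0 1.3 1.85 3.3 0 0;0 0 1.2 1.9 3.25 0 0"}}

```text
clock: 14.9
eef_pos: [0.5002, 0.0483, 0.148]
orientation: [-0.0, 1.0, -0.0, 0.0]
force: [0.4, 1.0, -1.3]
opening: 0.0358
grasp_force: 25.0
```

Call:
{"op": "send_rows", "data": {"series": "0 0 1.1 0.9 3.65 0.3 0;0 0 1.1 1 3.65 0.3 0;0 0 1.1 1.05 3.6 0.3 0;0 0 1.1 1.15 3.6 0.3 0;0 0 1 1.2 3.55 0.3 0;0 0 1.1 1.25 3.55 0.3 0;0 0 1 1.35 3.5 0.3 0;0 0 0 0 0 0 0"}}

```text
clock: 15.57
eef_pos: [0.5645, -0.2105, 0.1261]
orientation: [0.0, 0.998, -0.068, 0.0]
force: [-0.2, -0.5, -3.4]
opening: 0.0362
grasp_force: 25.0
```

Run:
```python
from h import *
s=env.read_state();print(s['eef_pos'],psi(),s['opening'],s['grasp_force'])
p=dr(.05,-.043)
plan([(*p,.057,-7.5)],mm=38)
see(['top'])
```

```text
[ 0.564 -0.21   0.126] -7.7834628418078005 0.036186234935341 24.998510777950287
2 rows -> [ 0.565 -0.205  0.057] -7.5
0 -0 -0.1 -0.02 -0.26 3.45;
0.1 -0 -0.2 -0.02 -0.25 3.45
top green 46 [ 0.687 -0.215] [32. 19.] -7
top green 184 [0.556 0.423] [72. 35.] -24
```

Call:
{"op": "send_rows", "data": {"series": "0 0 0 0 -0.4 1 0;0 0 0 0 0 2.8 0;0 0 0 0 0 2.9 0;0 0 0 0 0 0.1 0;0 0 0 0 0 0.1 0;0 0 0 0 0 0 0"}}

```text
clock: 16.12
eef_pos: [0.5647, -0.1997, 0.0573]
orientation: [-0.0, 0.998, -0.065, -0.0]
force: [0.9, -0.3, -1.4]
opening: 0.0358
grasp_force: 25.0
```

Call:
{"op": "send_rows", "data": {"series": "0 0 0 0 0 0.1 0;0 0 0 0 0 0 0"}}

```text
clock: 16.28
eef_pos: [0.5649, -0.2006, 0.0568]
orientation: [0.0, 0.998, -0.065, 0.0]
force: [0.4, 0.5, -1.9]
opening: 0.0356
grasp_force: 25.0
```

Call:
{"op": "send_rows", "data": {"series": "0 0 0 0 0.4 0 0;0 0 0 0 0 0.1 0;0 0 0 0 0 0 0;0 0 0 0 0 0 0.52;0 0 0 0 0 0 0.52;0 0 0 0 0 0 0.52;0 0 0 0 0 -1 0.52;0 0 0 0 0 -3.5 0.52"}}

```text
clock: 16.95
eef_pos: [0.5623, -0.2042, 0.097]
orientation: [-0.001, 0.998, -0.065, -0.004]
force: [1.0, -0.8, -1.0]
opening: 0.0488
grasp_force: 0.0
```

Call:
{"op": "send_rows", "data": {"series": "0 0 0 0 0 -4 0.52;0 0 0 0 0 -3 0.52"}}

```text
clock: 17.12
eef_pos: [0.5646, -0.2051, 0.1742]
orientation: [0.0, 0.998, -0.065, 0.001]
force: [0.8, -1.0, 0.2]
opening: 0.0486
grasp_force: 0.0
```

Run:
```python
from h import *
s=env.read_state();print(s['eef_pos'],psi(),s['opening'],s['joint_pos'])
see()
plan([(.47,.13,.17,75),(.556,.4225,.13,155),(.556,.4225,.10,155)],mm=38)
```

```text
[ 0.565 -0.205  0.174] -7.483710434860459 0.04858311255725382 [-0.409  0.453  1.43   0.     1.256  1.292]
top green 186 [0.556 0.423] [72. 35.] -25
scene green 191 [0.554 0.421] [70. 32.] -23
13 rows -> [0.47 0.13 0.17] 75
0 -0 -6.3 -1.07 -2.46 0.04;
0 -0 -6.3 -0.79 -2.57 0.04;
0 -0 -6.4 -0.51 -2.64 0.04;
0.1 -0 -6.3 -0.21 -2.68 0.04;
0 -0 -6.4 0.09 -2.69 0.04;
0.1 -0 -6.3 0.38 -2.66 0.04;
0.1 -0 -6.4 0.67 -2.6 0.05;
0 -0 -6.3 0.96 -2.51 0.05;
0.1 -0 -6.4 1.23 -2.39 0.05;
0.1 -0.1 -6.3 1.49 -2.24 0.05;
0 -0.1 -6.4 1.72 -2.06 0.06;
0 -0 -6.3 1.95 -1.85 0.05;
0.1 -0.1 -6.4 2.13 -1.63 0.06
13 rows -> [0.556 0.422 0.13 ] 155
-0 0 -6.2 2.35 0.06 0.31;
-0 0 -6.1 2.32 0.31 0.31;
-0 0 -6.2 2.28 0.56 0.3;
-0 0 -6.1 2.21 0.8 0.31;
-0 0 -6.2 2.11 1.03 0.3;
-0 0 -6.1 1.98 1.25 0.31;
-0 0 -6.2 1.84 1.45 0.3;
-0 0 -6.1 1.67 1.64 0.31;
-0 0 -6.2 1.49 1.81 0.3;
-0 0 -6.1 1.29 1.96 0.31;
-0 0 -6.2 1.07 2.09 0.3;
-0 0 -6.1 0.83 2.19 0.31;
-0 0 -6.2 0.6 2.27 0.3
1 rows -> [0.556 0.422 0.1  ] 155
-0 0 0 -0 0.01 3
```

Call:
{"op": "send_rows", "data": {"series": "0 0 -6.3 -1.1 -2.45 0 0.75;0 0 -6.4 -0.8 -2.55 0 0.75;0 0 -6.4 -0.5 -2.65 0 0.75;0 0 -6.3 -0.2 -2.7 0 0.75;0 0 -6.4 0.1 -2.7 0 0.75;0 0 -6.3 0.4 -2.65 0 0.75;0 0 -6.4 0.65 -2.6 0 0.75;0 0 -6.3 0.95 -2.5 0 0.75"}}

```text
clock: 17.88
eef_pos: [0.5039, 0.0026, 0.1704]
orientation: [-0.0, 0.928, 0.372, -0.0]
force: [-0.3, 0.5, -0.0]
opening: 0.0706
grasp_force: 0.0
```

Call:
{"op": "send_rows", "data": {"series": "0 0 -6.4 1.25 -2.4 0 0.75;0 0 -6.3 1.5 -2.25 0 0.75;0 0 -6.4 1.7 -2.05 0 0.75;0 0 -6.3 1.95 -1.85 0 0.75;0 0 -6.4 2.15 -1.65 0 0.75"}}

```text
clock: 18.3
eef_pos: [0.4666, 0.1321, 0.1705]
orientation: [-0.0, 0.791, 0.612, -0.0]
force: [0.5, -0.2, -0.2]
opening: 0.0704
grasp_force: 0.0
```

Call:
{"op": "send_rows", "data": {"series": "0 0 -6.2 2.35 0.05 0.3 0.75;0 0 -6.1 2.3 0.3 0.3 0.75;0 0 -6.2 2.3 0.55 0.3 0.75;0 0 -6.1 2.2 0.8 0.3 0.75;0 0 -6.2 2.1 1.05 0.3 0.75;0 0 -6.1 2 1.25 0.3 0.75;0 0 -6.2 1.85 1.45 0.3 0.75;0 0 -6.1 1.65 1.65 0.3 0.75"}}

```text
clock: 18.97
eef_pos: [0.52, 0.3121, 0.1461]
orientation: [-0.0, 0.465, 0.886, -0.0]
force: [-0.2, -0.5, 0.1]
opening: 0.0702
grasp_force: 0.0
```

Call:
{"op": "send_rows", "data": {"series": "0 0 -6.2 1.5 1.8 0.3 0.75;0 0 -6.1 1.3 1.95 0.3 0.75;0 0 -6.2 1.05 2.1 0.3 0.75;0 0 -6.1 0.85 2.2 0.3 0.75;0 0 -6.2 0.6 2.25 0.3 0.75;0 0 0 0 0 0 0.75"}}

```text
clock: 19.47
eef_pos: [0.5521, 0.4264, 0.1299]
orientation: [-0.001, 0.211, 0.977, -0.0]
force: [0.2, 0.8, 0.0]
opening: 0.0706
grasp_force: 0.0
```

Run:
```python
from h import *
s=env.read_state();print(s['eef_pos'],psi(),s['opening'],s['joint_pos'])
see()
plan([(.556,.4225,.10,155),(.556,.4225,.026,155)],mm=38)
```

```text
[0.552 0.426 0.13 ] 155.6174467052682 0.07056725365474685 [ 0.605  0.712  1.133  0.     1.298 -0.54 ]
scene green 110 [0.567 0.415] [43. 31.] -24
1 rows -> [0.556 0.422 0.1  ] 155
-0.1 -0 0.1 -0.4 0.06 3.06
2 rows -> [0.556 0.422 0.026] 155
0 -0 -0 -0 -0 3.7;
0 -0 -0 -0 -0.01 3.7
```

Call:
{"op": "send_rows", "data": {"series": "0 0 0 -0.5 0.1 0 0.75;0 0 0 0 0 3.5 0.75;0 0 0 0 0 3.5 0.75;0 0 0 0 0 3.3 0.75;0 0 0 0 0 0 0;0 0 0 0 0 0 0;0 0 0 0 0 0 0;0 0 0 0 0 0 0"}}

```text
clock: 20.23
eef_pos: [0.5588, 0.4229, 0.0317]
orientation: [0.001, 0.216, 0.976, 0.002]
force: [-0.2, 0.0, 0.6]
opening: 0.047
grasp_force: 0.0
```

Call:
{"op": "send_rows", "data": {"series": "0 0 0 0 0 0 0;0 0 0 0 0 0 0;0 0 0 0 0 0 0;0 0 0 0 0 0 0;0 0 0 0 0 -2.5 0;0 0 0 0 0 -4 0;0 0 0 0 0 -4 0;0 0 0 0 0 -4 0"}}

```text
clock: 20.9
eef_pos: [0.5573, 0.4222, 0.1758]
orientation: [0.0, 0.215, 0.977, 0.0]
force: [0.7, 0.4, -0.3]
opening: 0.0359
grasp_force: 24.9
```

Run:
```python
from h import *
s=env.read_state();print(s['eef_pos'],psi(),s['opening'],s['grasp_force'])
p=dr(.05,-.117)
plan([(.5,.1,.17,165),(*p,.15,172.5)],mm=39)
```

```text
[0.557 0.422 0.176] 155.11304763466467 0.03586917485795706 24.888026118278503
9 rows -> [0.5  0.1  0.17] 165
0 0 -1.1 -0.93 -3.52 0.06;
0 0 -1.1 -0.86 -3.53 0.06;
0 0 -1.1 -0.79 -3.55 0.07;
0 0 -1.1 -0.73 -3.56 0.06;
0 0 -1.1 -0.66 -3.58 0.07;
0 0 -1.1 -0.59 -3.59 0.06;
0 0 -1.1 -0.52 -3.6 0.07;
0 0 -1.1 -0.45 -3.61 0.06;
0 0 -1.1 -0.37 -3.61 0.07
10 rows -> [ 0.555 -0.279  0.15 ] 172.5
0 0 -0.7 -1.51 -3.52 0.2;
0 0 -0.8 -1.47 -3.53 0.2;
0 0 -0.7 -1.42 -3.56 0.2;
0 0 -0.8 -1.38 -3.57 0.2;
0 0 -0.7 -1.33 -3.59 0.2;
0 0 -0.8 -1.28 -3.61 0.2;
0 0 -0.7 -1.23 -3.62 0.2;
0 0 -0.8 -1.19 -3.64 0.2;
0 0 -0.7 -1.13 -3.66 0.2;
0 0 -0.8 -1.09 -3.67 0.19
```

Call:
{"op": "send_rows", "data": {"series": "0 0 -1.1 -0.9 -3.5 0.05 0;0 0 -1.1 -0.85 -3.55 0.05 0;0 0 -1.1 -0.8 -3.55 0.05 0;0 0 -1.1 -0.75 -3.55 0.05 0;0 0 -1.1 -0.65 -3.6 0.05 0;0 0 -1.1 -0.6 -3.6 0.05 0;0 0 -1.1 -0.5 -3.6 0.05 0;0 0 -1.1 -0.45 -3.6 0.05 0"}}

```text
clock: 21.57
eef_pos: [0.5058, 0.1344, 0.1701]
orientation: [0.001, 0.139, 0.99, 0.0]
force: [1.4, -0.5, -1.2]
opening: 0.036
grasp_force: 24.9
```

Call:
{"op": "send_rows", "data": {"series": "0 0 -1.1 -0.4 -3.6 0.05 0;0 0 -0.7 -1.5 -3.5 0.2 0;0 0 -0.8 -1.45 -3.55 0.2 0;0 0 -0.7 -1.4 -3.55 0.2 0;0 0 -0.8 -1.4 -3.55 0.2 0;0 0 -0.7 -1.35 -3.6 0.2 0;0 0 -0.8 -1.3 -3.6 0.2 0;0 0 -0.7 -1.25 -3.6 0.2 0"}}

```text
clock: 22.23
eef_pos: [0.5393, -0.1665, 0.1556]
orientation: [0.001, 0.085, 0.996, -0.0]
force: [0.6, 0.3, -1.8]
opening: 0.0358
grasp_force: 24.9
```

Call:
{"op": "send_rows", "data": {"series": "0 0 -0.8 -1.2 -3.65 0.2 0;0 0 -0.7 -1.15 -3.65 0.2 0;0 0 -0.8 -1.1 -3.65 0.2 0;0 0 0 0 0 0 0;0 0 0 0 0 0 0"}}

```text
clock: 22.65
eef_pos: [0.5558, -0.2795, 0.1488]
orientation: [-0.0, 0.067, 0.998, 0.0]
force: [0.0, 0.7, -0.4]
opening: 0.0359
grasp_force: 24.9
```

Run:
```python
from h import *
s=env.read_state();print(s['eef_pos'],psi(),s['opening'],s['grasp_force'])
p=dr(.05,-.117)
plan([(*p,.062,172.5)],mm=39)
```

```text
[ 0.556 -0.28   0.149] 172.3675283125808 0.035941442218202765 24.887976050376892
3 rows -> [ 0.555 -0.279  0.062] 172.5
0 -0 -0 0.03 0.02 2.89;
0 -0 -0.1 0.03 0.02 2.9;
0 -0 -0 0.02 0.02 2.89
```

Call:
{"op": "send_rows", "data": {"series": "0 0 0 0 0 2.9 0;0 0 0 0 0 2.9 0;0 0 0 0 0 2.9 0;0 0 0 0 0 0 0;0 0 0 0 0 0.1 0;0 0 0 0 0 0 0"}}

```text
clock: 23.15
eef_pos: [0.5566, -0.2772, 0.0618]
orientation: [0.0, 0.065, 0.998, -0.0]
force: [0.3, -0.2, -1.2]
opening: 0.0358
grasp_force: 24.9
```

Call:
{"op": "send_rows", "data": {"series": "0 0 0 0 0 0.2 0;0 0 0 0 0 0 0"}}

```text
clock: 23.32
eef_pos: [0.5565, -0.2777, 0.0596]
orientation: [0.0, 0.065, 0.998, -0.0]
force: [-0.5, 0.0, -1.1]
opening: 0.0358
grasp_force: 24.9
```

Call:
{"op": "send_rows", "data": {"series": "0 0 0 0 0 0.1 0;0 0 0 0 0 0 0.52;0 0 0 0 0 0 0.52;0 0 0 0 0 0 0.52;0 0 0 0 0 -1 0.52;0 0 0 0 0 -3.5 0.52;0 0 0 0 0 -4 0.52;0 0 0 0 0 -4 0.52"}}

```text
clock: 23.98
eef_pos: [0.5558, -0.2779, 0.1851]
orientation: [-0.0, 0.065, 0.998, 0.0]
force: [0.1, 0.2, 0.3]
opening: 0.0486
grasp_force: 0.0
```

Run:
```python
from h import *
h=M-.230*EX;print('handle',h)
w=M-.275*EX
plan([(*(w),.19,172.5)],mm=39)
```

```text
handle [ 0.465 -0.149]
5 rows -> [ 0.421 -0.143  0.19 ] 172.5
0 -0 0 3.03 2.32 -0.1;
0 -0 0 3.03 2.32 -0.1;
0 -0 0 3.03 2.32 -0.09;
0 -0 0 3.03 2.32 -0.1;
0 -0 0 3.04 2.32 -0.09
```

Call:
{"op": "send_rows", "data": {"series": "0 0 0 3.05 2.3 -0.1 0;0 0 0 3.05 2.3 -0.1 0;0 0 0 3.05 2.3 -0.1 0;0 0 0 3.05 2.3 -0.1 0;0 0 0 3.05 2.3 -0.1 0;0 0 0 0 0 0 0;0 0 0 0 0 0 0;0 0 0 0 0 0 0"}}

```text
clock: 24.65
eef_pos: [0.4206, -0.1446, 0.1889]
orientation: [0.001, 0.065, 0.998, -0.0]
force: [0.6, -0.4, 0.2]
opening: 0.0009
grasp_force: 0.0
```

Run:
```python
from h import *
s=env.read_state();print(s['eef_pos'],psi(),s['opening'])
I={c:eyes.grab_frame(c) for c in C}
a=cv2.resize(I['top'][130:220,300:440],None,fx=4,fy=4,interpolation=cv2.INTER_CUBIC)
b=cv2.resize(I['scene'][135:255,220:360],None,fx=4,fy=4,interpolation=cv2.INTER_CUBIC)
cv2.imwrite('pics/c4.png',np.vstack([a[:,:,::-1][:280],b[:,:,::-1][:320]]))
for c in I: cv2.imwrite(f'pics/{c}4.png',I[c][:,:,::-1])
plan([(*(M-.275*EX),.044,172.5)])
```

```text
[ 0.421 -0.145  0.189] 172.52238822449073 0.0009471701629812206
5 rows -> [ 0.421 -0.143  0.044] 172.5
-0 0 -0 0.01 0.03 2.88;
-0 0 -0 0.01 0.04 2.89;
-0 0 -0 0 0.03 2.88;
-0 0 -0 0.01 0.04 2.89;
-0 0 -0 0 0.03 2.88
```

View pics/c4.png

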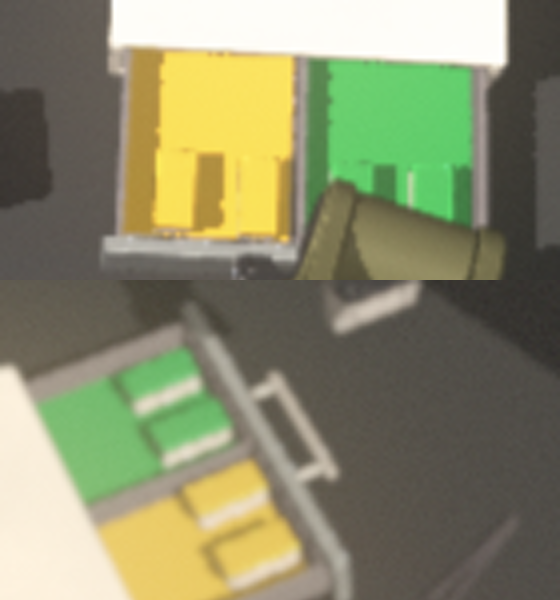

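The crops show two yellow boxes on the yellow liner and two green on the green, all flat with lids up. Next I push the handle in.

Call:
{"op": "send_rows", "data": {"series": "0 0 0 0 0 2.9 0;0 0 0 0 0 2.9 0;0 0 0 0 0 2.9 0;0 0 0 0 0 2.9 0;0 0 0 0 0 2.9 0;0 0 0 -1 0 0 0;0 0 0 -1 0 0 0;0 0 0 0 0 0 0"}}

```text
clock: 25.42
eef_pos: [0.4412, -0.1475, 0.0423]
orientation: [-0.0, 0.066, 0.998, 0.0]
force: [0.2, 0.0, 0.5]
opening: 0.0003
grasp_force: 0.0
```

Call:
{"op": "send_rows", "data": {"series": "0 0 0 -1 0 0 0;0 0 0 -1 0 0 0;0 0 0 -1.3 0 0 0;0 0 0 -1.3 0 0 0;0 0 0 -1.3 0 0 0;0 0 0 -1.3 0 0 0;0 0 0 -1.3 0 0 0;0 0 0 -1.3 0 0 0"}}

```text
clock: 26.08
eef_pos: [0.5371, -0.1602, 0.0426]
orientation: [-0.001, 0.066, 0.998, -0.0]
force: [-2.9, -1.5, -0.7]
opening: 0.0004
grasp_force: 1.1
```

Run:
```python
from h import *
s=env.read_state();p=s['eef_pos'];print(p,psi(),s['force'],'xy in cab',(p[:2]-M)@EX,(p[:2]-M)@EY)
```

```text
[ 0.537 -0.16   0.043] 172.48504718281944 [-2.881 -1.524 -0.683] xy in cab -0.1572866332485363 -0.001713258469116851
```

Call:
{"op": "send_rows", "data": {"series": "0 0 0 -1.2 0 0 0;0 0 0 -1.2 0 0 0;0 0 0 -1.2 0 0 0;0 0 0 -1.2 0 0 0;0 0 0 -1.2 0 0 0;0 0 0 -0.8 0 0 0;0 0 0 -0.5 0 0 0;0 0 0 -0.5 0 0 0"}}

```text
clock: 26.75
eef_pos: [0.6142, -0.1701, 0.0426]
orientation: [-0.0, 0.065, 0.998, 0.0]
force: [-1.8, -1.6, 1.1]
opening: 0.0006
grasp_force: 1.0
```

Call:
{"op": "send_rows", "data": {"series": "0 0 0 -0.4 0 0 0;0 0 0 -0.4 0 0 0;0 0 0 0 0 0 0"}}

```text
clock: 27.0
eef_pos: [0.6225, -0.1708, 0.0428]
orientation: [-0.0, 0.065, 0.998, 0.0]
force: [-0.4, -0.7, 0.7]
opening: 0.0001
grasp_force: 0.0
```

Call:
{"op": "send_rows", "data": {"series": "0 0 0 -0.4 0 0 0;0 0 0 0 0 0 0"}}

```text
clock: 27.17
eef_pos: [0.6265, -0.1713, 0.043]
orientation: [0.0, 0.065, 0.998, 0.0]
force: [0.6, -0.0, -0.2]
opening: 0.0003
grasp_force: 0.0
```

Run:
```python
from h import *
s=env.read_state();p=s['eef_pos'];print(p,psi(),s['force'],'xy in cab',(p[:2]-M)@EX,(p[:2]-M)@EY)
```

```text
[ 0.626 -0.171  0.043] 172.51458662288323 [ 0.555 -0.025 -0.245] xy in cab -0.06728735652023927 -0.0010572720376286475
```

Call:
{"op": "send_rows", "data": {"series": "0 0 0 -0.3 0 0 0;0 0 0 0 0 0 0"}}

```text
clock: 27.33
eef_pos: [0.6296, -0.1716, 0.0431]
orientation: [0.0, 0.065, 0.998, -0.0]
force: [-0.1, -0.3, 0.6]
opening: 0.0005
grasp_force: 0.0
```

Call:
{"op": "send_rows", "data": {"series": "0 0 0 -0.3 0 0 0;0 0 0 0 0 0 0"}}

```text
clock: 27.5
eef_pos: [0.6326, -0.172, 0.0431]
orientation: [0.0, 0.065, 0.998, -0.0]
force: [0.4, 1.0, 0.8]
opening: 0.0004
grasp_force: 0.0
```

Call:
{"op": "send_rows", "data": {"series": "0 0 0 -0.3 0 0 0;0 0 0 0 0 0 0"}}

```text
clock: 27.67
eef_pos: [0.6343, -0.1723, 0.0429]
orientation: [-0.002, 0.065, 0.998, 0.0]
force: [-10.6, 1.6, 5.7]
opening: 0.0006
grasp_force: 5.7
```

Call:
{"op": "send_rows", "data": {"series": "0 0 0 -0.2 0 0 0;0 0 0 0 0 0 0"}}

```text
clock: 27.83
eef_pos: [0.6345, -0.1723, 0.0429]
orientation: [-0.004, 0.065, 0.998, 0.001]
force: [-27.3, 4.2, 15.3]
opening: 0.0004
grasp_force: 14.3
```

Call:
{"op": "send_rows", "data": {"series": "0 0 0 -0.2 0 0 0;0 0 0 0 0 0 0"}}

```text
clock: 28.0
eef_pos: [0.6346, -0.1723, 0.0428]
orientation: [-0.007, 0.065, 0.998, 0.001]
force: [-45.5, 6.5, 27.1]
opening: 0.0001
grasp_force: 23.3
```

Run:
```python
from h import *
s=env.read_state();p=s['eef_pos'];print(p,psi(),s['force'],'xy in cab',(p[:2]-M)@EX,(p[:2]-M)@EY)
a=eyes.grab_frame('top');b=eyes.grab_frame('scene')
cv2.imwrite('pics/c5.png',np.hstack([cv2.resize(a[80:220,310:440],(390,420)),cv2.resize(b[130:270,220:350],(390,420))])[:,:,::-1])
```

```text
[ 0.635 -0.172  0.043] 172.51566627465021 [-45.503   6.451  27.088] xy in cab -0.059044673194892865 -0.0010315806858817794
```

View pics/c5.png

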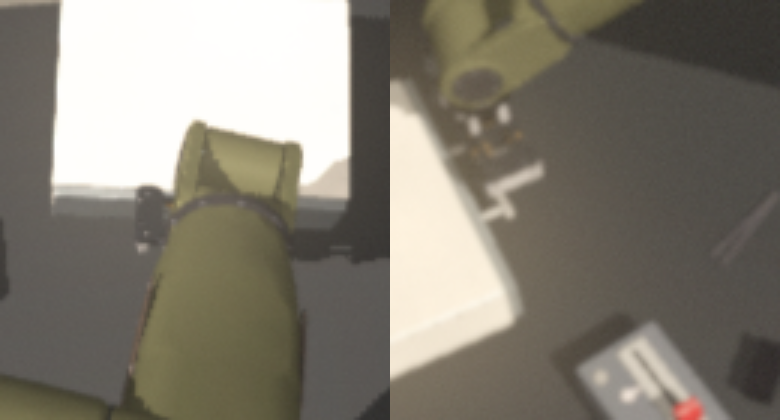

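The push ends on a rigid stop (45 N with no travel), and both crops show the panel flush with the cabinet. Next I back off and measure the dimmer.

Call:
{"op": "send_rows", "data": {"series": "0 0 0 0.8 0 0 0;0 0 0 2 0 0 0;0 0 0 2.5 0 0 0;0 0 0 0 0 -3.5 0.5;0 0 0 0 0 -4 0.5;0 0 0 0 0 -4 0.5;0 0 0 1.5 0 -2 0.5;0 0 0 3 0 0 0.5"}}

```text
clock: 28.77
eef_pos: [0.5445, -0.1608, 0.183]
orientation: [0.004, 0.065, 0.998, -0.001]
force: [0.4, 0.1, 0.2]
opening: 0.0302
grasp_force: 0.0
```

Run:
```python
from h import *
s=env.read_state();p=s['eef_pos'];print(p,psi(),s['joint_pos'],s['opening'])
a=eyes.grab_frame('top');b=eyes.grab_frame('scene')
A=a[145:190,243:301];B=b[235:300,280:340]
cv2.imwrite('pics/c6.png',np.hstack([cv2.resize(A,None,fx=7,fy=7,interpolation=cv2.INTER_CUBIC)[:315],cv2.resize(B,(291,315),interpolation=cv2.INTER_CUBIC)])[:,:,::-1])
print('neck',*tri((272,148),(292,284)),*tri((237,106),(267,330)))
q=[nets.silhouettes(c,'dimmer') for c in ('top','scene')]
print([[(np.round(r['rect'],1),round(r['score'],2)) for r in x[:2]] for x in q])
q=[nets.pinpoint(c,t)[:2] for c in ('top','scene') for t in('dimmer_top','mark')];print(q)
a1=cv2.resize(a[100:220,310:440],(520,480));cv2.imwrite('pics/c7.png',a1[:,:,::-1])
```

```text
[ 0.545 -0.161  0.183] 172.54243310628223 [-0.352  0.37   1.526  0.     1.236 -1.792] 0.03018910833258169
neck [0.733 0.215 0.003] 0.01651857943383329 [0.887 0.326 0.07 ] 0.006430605750375994
[[(array([378.5, 114.5, 103.3,  81.3]), 0.45)], [(array([299.4, 290.8,  79.1, 104.3]), 0.69)]]
[[{'pixel': [169.8, 261.2], 'score': 0.45}], [], [{'pixel': [266.5, 321.1], 'score': 0.58}], []]
```

View pics/c6.png

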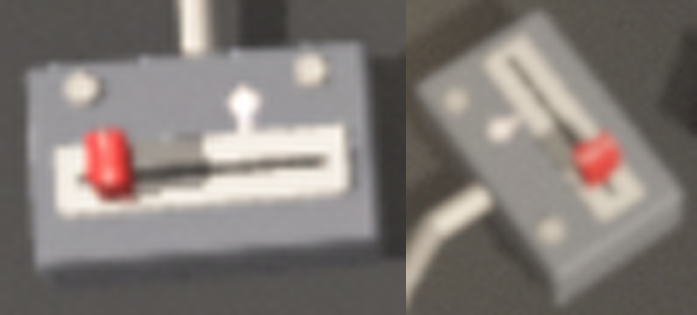

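View pics/c7.png

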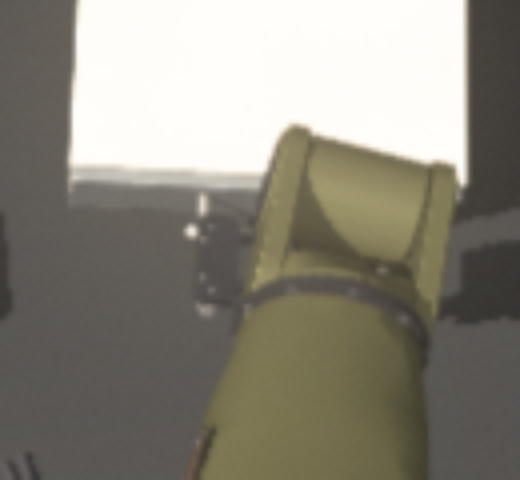

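In the top crop the slider's top is centred near px (258,166) and the pointer near (278,160). In the scene crop the pointer is near (300.6,261). The third crop shows the cabinet and drawer panel flush.

Run:
```python
from h import *
print('mark',*tri((277.9,160.1),(300.6,261.2)),atz('top',(277.9,160.1),.056),atz('scene',(300.6,261.2),.056))
print('top',atz('top',(258,166.4),.096),atz('top',(261.2,169.8),.096),atz('scene',(321.1,266.5),.096),tri((261.2,169.8),(321.1,266.5)))
print('mid',[proj('top',(.637,y,.078)) for y in(.25,.26)],[proj('scene',(.637,y,.078)) for y in(.25,.26)])
plan([(.50,.05,.19,130),(.637,.255,.15,90)],mm=39)
```

```text
mark [0.669 0.187 0.055] 0.0048041331993027335 [0.671 0.185 0.056] [0.668 0.189 0.056]
top [0.639 0.253 0.096] [0.626 0.243 0.096] [0.632 0.261 0.096] (array([0.63 , 0.249, 0.074]), np.float64(0.00959514908593942))
mid [array([259.7  , 168.475]), array([256.903, 168.693])] [array([318.088, 267.042]), array([319.809, 269.296])]
7 rows -> [0.5  0.05 0.19] 130
0 -0 6.1 0.99 2.9 -0.18;
-0 -0 6.1 1.3 2.78 -0.18;
-0 -0 6.1 1.58 2.62 -0.18;
-0 -0 6.1 1.85 2.44 -0.17;
-0 -0 6 2.1 2.23 -0.18;
-0 -0 6.1 2.33 2 -0.17;
-0 -0 6 2.52 1.74 -0.18
7 rows -> [0.637 0.255 0.15 ] 90
-0 -0 5.7 0.98 3.38 0.57;
-0 -0 5.7 1.32 3.27 0.57;
-0 -0 5.7 1.63 3.12 0.57;
-0 -0 5.7 1.94 2.94 0.57;
-0 -0 5.7 2.22 2.74 0.57;
-0 -0 5.8 2.48 2.5 0.58;
-0 -0 5.7 2.71 2.24 0.57
```

Run:
```python
from h import *
plan([(.50,.05,.19,176),(.637,.255,.15,180),(.637,.255,.085,180)],mm=39)
```

```text
6 rows -> [0.5  0.05 0.19] 176
0 -0 -0.6 1.16 3.38 -0.21;
0 -0 -0.6 1.12 3.39 -0.21;
0 -0 -0.6 1.09 3.41 -0.2;
0 -0 -0.6 1.05 3.42 -0.21;
0 -0 -0.5 1.02 3.43 -0.2;
0 -0 -0.6 0.98 3.43 -0.21
7 rows -> [0.637 0.255 0.15 ] 180
0 -0 -0.6 -1.75 3.06 0.57;
0 -0 -0.6 -1.78 3.04 0.57;
0 -0 -0.6 -1.81 3.02 0.57;
0 -0 -0.5 -1.85 3 0.57;
0 -0 -0.6 -1.87 2.98 0.57;
0 -0 -0.5 -1.9 2.97 0.58;
0 -0 -0.6 -1.93 2.95 0.57
2 rows -> [0.637 0.255 0.085] 180
0 -0 0 0 -0 3.25;
0 -0 0 0 -0 3.25
```

Call:
{"op": "send_rows", "data": {"series": "0 0 -0.6 1.15 3.4 -0.2 0.65;0 0 -0.6 1.1 3.4 -0.2 0.65;0 0 -0.6 1.1 3.4 -0.2 0.65;0 0 -0.6 1.05 3.4 -0.2 0.65;0 0 -0.5 1 3.45 -0.2 0.65;0 0 -0.6 1 3.45 -0.2 0.65"}}

```text
clock: 29.67
eef_pos: [0.4996, 0.0521, 0.1899]
orientation: [-0.0, 0.035, 0.999, 0.0]
force: [0.1, 0.3, 0.7]
opening: 0.061
grasp_force: 0.0
```

Call:
{"op": "send_rows", "data": {"series": "0 0 -0.6 -1.75 3.05 0.55 0.65;0 0 -0.6 -1.8 3.05 0.55 0.65;0 0 -0.6 -1.8 3 0.55 0.65;0 0 -0.5 -1.85 3 0.55 0.65;0 0 -0.6 -1.85 3 0.55 0.65;0 0 -0.5 -1.9 2.95 0.55 0.65;0 0 -0.6 -1.95 2.95 0.55 0.65;0 0 0 0 0 0 0.65"}}

```text
clock: 30.33
eef_pos: [0.6379, 0.2597, 0.1476]
orientation: [-0.002, -0.002, 1.0, -0.0]
force: [-0.5, -0.3, 0.0]
opening: 0.0611
grasp_force: 0.0
```

Run:
```python
from h import *
s=env.read_state();print(s['eef_pos'],psi(),s['opening'])
plan([(.637,.255,.15,180),(.637,.255,.085,180)],mm=39)
```

```text
[0.638 0.26  0.148] -179.76953212985032 0.06111014948273699
1 rows -> [0.637 0.255 0.15 ] 180
-0 -0.2 0.2 0.09 -0.47 -0.24
2 rows -> [0.637 0.255 0.085] 180
-0 0 0 -0 0 3.25;
-0 0 0 -0 0 3.25
```

Call:
{"op": "send_rows", "data": {"series": "0 0 0 0 -0.5 0 0.65;0 0 0 0 0 2 0.65;0 0 0 0 0 2.5 0.65;0 0 0 0 0 1.8 0.65;0 0 0 0 0 0 0;0 0 0 0 0 0 0;0 0 0 0 0 0 0;0 0 0 0 0 0 0", "grip_force": 10}}

```text
clock: 31.0
eef_pos: [0.6376, 0.2501, 0.0905]
orientation: [0.001, 0.0, 1.0, 0.0]
force: [0.5, 0.3, 0.5]
opening: 0.0376
grasp_force: 0.0
```

Call:
{"op": "send_rows", "data": {"series": "0 0 0 0 0 0 0;0 0 0 0 0 0 0;0 0 0 0 0 0 0;0 0 0 0 0 0 0;0 0 0 0 0 0 0"}}

```text
clock: 31.42
eef_pos: [0.6371, 0.2505, 0.0893]
orientation: [0.001, -0.0, 1.0, 0.0]
force: [-0.2, 0.3, 6.2]
opening: 0.0196
grasp_force: 10.0
```

Call:
{"op": "send_rows", "data": {"series": "0 0 0 0 -0.9 -0.1 0;0 0 0 0 -0.9 0 0;0 0 0 0 -0.9 0 0;0 0 0 0 -0.9 0 0;0 0 0 0 -0.9 0 0;0 0 0 0 -0.9 0 0;0 0 0 0 -0.9 0 0;0 0 0 0 0 0 0"}}

```text
clock: 32.08
eef_pos: [0.6371, 0.1853, 0.0894]
orientation: [0.0, 0.001, 1.0, -0.0]
force: [5.4, -1.2, -3.4]
opening: 0.0202
grasp_force: 10.0
```

Run:
```python
from h import *
s=env.read_state();print(s['eef_pos'],psi(),s['opening'],s['force'],s['grasp_force'])
```

```text
[0.637 0.185 0.089] 179.93399804416177 0.020228143850399175 [ 5.384 -1.157 -3.443] 10.000259131193161
```

Call:
{"op": "send_rows", "data": {"series": "0 0 0 0 0.15 0 0;0 0 0 0 0 0 0;0 0 0 0 0 0 0.45;0 0 0 0 0 0 0.45;0 0 0 0 0 0 0.45;0 0 0 0 0 -2 0.45;0 0 0 0 0 -4 0.45;0 0 0 0 0 -4 0.45"}}

```text
clock: 32.75
eef_pos: [0.6359, 0.1887, 0.1895]
orientation: [-0.002, -0.0, 1.0, -0.0]
force: [0.6, -0.0, 1.1]
opening: 0.0422
grasp_force: 0.0
```

Call:
{"op": "send_rows", "data": {"series": "0 0 0 3.5 -1 -0.5 0.45;0 0 0 3.5 -1 0 0.45;0 0 0 3.5 -1 0 0.45;0 0 0 3.5 -1 0 0.45;0 0 0 3.5 -1 0 0.45;0 0 0 2 -1 0 0.45;0 0 0 0 0 0 0.45"}}

```text
clock: 33.33
eef_pos: [0.439, 0.1278, 0.1949]
orientation: [-0.0, -0.0, 1.0, -0.0]
force: [-0.1, -0.3, 0.1]
opening: 0.0423
grasp_force: 0.0
```

Run:
```python
from h import *
s=env.read_state();print(s['eef_pos'],s['clock'],s['force'])
a=eyes.grab_frame('top');b=eyes.grab_frame('scene')
A=a[145:190,243:301];B=b[235:300,280:340];D=a[70:215,320:440]
top=np.hstack([cv2.resize(A,(406,315),interpolation=cv2.INTER_CUBIC),cv2.resize(B,(291,315),interpolation=cv2.INTER_CUBIC)])
E_=np.hstack([cv2.resize(D,(232,280)),cv2.resize(b[130:280,180:380],(373,280)),np.zeros((280,92,3),np.uint8)])
cv2.imwrite('pics/c8.png',np.vstack([top,E_])[:,:,::-1])
hs=cv2.cvtColor(a,cv2.COLOR_RGB2HSV);m=cv2.inRange(hs,(0,150,110),(8,255,255))|cv2.inRange(hs,(172,150,110),(180,255,255))
n,l,st,ce=cv2.connectedComponentsWithStats(m);print([(st[i],ce[i]) for i in range(1,n) if st[i,4]>10])
print('expected px if y=.187:',proj('top',(.637,.187,.096)),'ref before',proj('top',(.637,.2505,.096)))
```

```text
[0.439 0.128 0.195] 33.3333 [-0.071 -0.336  0.11 ]
[(array([275, 163,   5,   8,  28], dtype=int32), array([277.214, 166.786]))]
expected px if y=.187: [276.775 165.559] ref before [258.796 166.963]
```

View pics/c8.png

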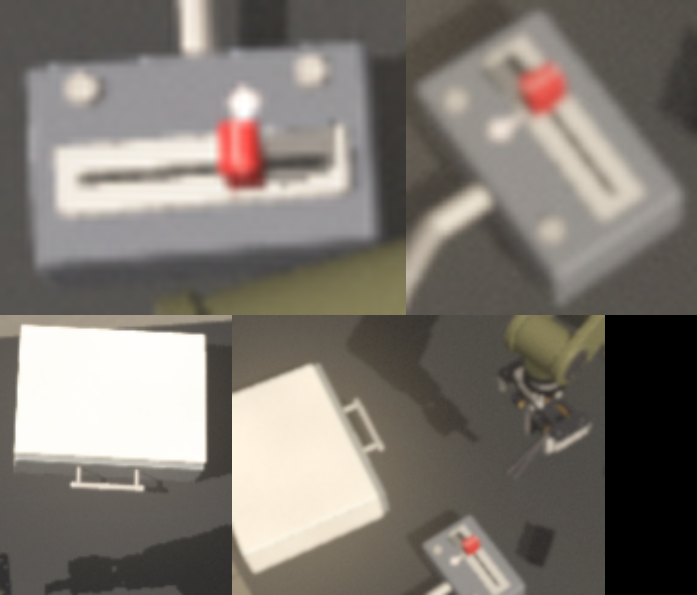

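The crops show the slider beside the pointer and the drawer shut and flush. I'll check the alignment at sub-pixel level in both views before handing in.

Run:
```python
from h import *
from itertools import product
from scipy.optimize import least_squares
now={c:eyes.grab_frame(c) for c in C}
old={c:cv2.imread(f'pics/{c}0.png')[:,:,::-1] for c in C}
def red(im):
    f=im.astype(float);w=np.clip(f[...,0]-np.maximum(f[...,1],f[...,2])-30,0,None)
    return w
def cen(w,box):
    x0,x1,y0,y1=box;s=w[y0:y1,x0:x1];yy,xx=np.mgrid[y0:y1,x0:x1];return np.array([(s*xx).sum(),(s*yy).sum()])/s.sum()
box={'top':(245,300,150,185),'scene':(285,340,240,290)}
def model(c,x,y):
    P=np.array([proj(c,(x+a*.014,y+b*.01,z)) for a,b,z in product((-1,1),(-1,1),(.06,.096))],np.float32)
    h=cv2.convexHull(P);m=cv2.moments(h);return np.array([m['m10'],m['m01']])/m['m00']
for n,S in(('old',old),('now',now)):
    for c in C:
        o=cen(red(S[c]),box[c]);r=least_squares(lambda v:model(c,*v)-o,(.637,.2));print(n,c,o,'xy',r.x)
# mark: bright, unsaturated pixels close to pointer (old pictures: slider far off)
for n,S in(('old',old),):
  for c,b in(('top',(274,282,156,163)),('scene',(294,306,256,267))):
    f=S[c].astype(float).min(2);x0,x1,y0,y1=b;w=np.clip(f-np.median(f[y0:y1,x0:x1])-20,0,None)
    print(f[y0:y1,x0:x1].astype(int));o=cen(w,b);print(c,o,atz(c,o,.0555))
```

```text
old scene [319.199 267.732] xy [0.636 0.254]
old top [257.941 167.676] xy [0.64  0.255]
now scene [307.916 253.064] xy [0.639 0.197]
now top [276.694 166.131] xy [0.64  0.189]
[[145 144 147 151 147 145 146 146]
 [145 146 157 186 171 153 146 145]
 [146 153 196 231 226 189 157 146]
 [148 173 230 248 247 216 165 147]
 [147 164 221 250 246 202 156 147]
 [146 148 181 238 224 171 149 146]
 [146 147 162 223 214 170 151 151]]
top [277.389 159.674] [0.673 0.187 0.056]
[[141 142 144 143 143 143 147 157 175 186 193 190]
 [144 143 143 143 143 144 145 149 164 182 191 192]
 [142 141 143 145 149 151 155 158 166 178 188 192]
 [143 143 147 157 168 173 178 178 178 176 177 185]
 [142 142 153 174 192 201 200 194 181 168 163 174]
 [141 145 158 183 204 214 208 192 170 154 150 161]
 [142 144 158 181 202 208 200 180 158 147 144 150]
 [142 143 151 169 183 187 180 165 149 143 142 143]
 [140 142 145 151 156 160 157 150 144 143 142 139]
 [142 142 143 144 145 145 144 143 144 144 143 142]
 [140 143 142 141 142 145 142 142 143 144 142 143]]
scene [300.792 259.897] [0.665 0.185 0.056]
```

Run:
```python
from h import *
from itertools import product
from scipy.optimize import least_squares
im=eyes.grab_frame('scene').astype(float)
w=np.clip(im[...,0]-np.maximum(im[...,1],im[...,2])-30,0,None)
print((w[244:262,298:320]).astype(int))
def model(c,x,y):
    P=np.array([proj(c,(x+a*.014,y+b*.01,z)) for a,b,z in product((-1,1),(-1,1),(.06,.096))],np.float32)
    m=cv2.moments(cv2.convexHull(P));return np.array([m['m10'],m['m01']])/m['m00']
for y in(.182,.185,.188,.191):print(y,model('scene',.638,y))
for u in((299,261),(299.4,260.7),(299,260.6)):print(u,atz('scene',u,.0555))
```

```text
[[  0   0   0   0   0   0   0   0   0   0   0   0   0   0   0   0   0   0
    0   0   0   0]
 [  0   0   0   0   0   0   0   0   0   0   0   0   0   0   0   0   0   0
    0   0   0   0]
 [  0   0   0   0   0   0   0   0   0   0   0   0   0   0   0   0   0   0
    0   0   0   0]
 [  0   0   0   0   0   0   0   0   0   0   0   5   0   0   0   0   0   0
    0   0   0   0]
 [  0   0   0   0   0   0   0   0   0  12  30  39  24   2   0   0   0   0
    0   0   0   0]
 [  0   0   0   0   0   0   3  16  33  51  64  61  45  24   0   0   0   0
    0   0   0   0]
 [  0   0   0   0   0  13  45  61  68  70  71  72  68  54  25   0   0   0
    0   0   0   0]
 [  0   0   0   0   0  30  66  75  73  69  72  84  92  84  47   1   0   0
    0   0   0   0]
 [  0   0   0   0   0  30  60  70  73  77  87 100 108  98  59   9   0   0
    0   0   0   0]
 [  0   0   0   0   0  21  53  70  84  96 106 110 113  98  58  10   0   0
    0   0   0   0]
 [  0   0   0   0   0   8  46  78  98 109 114 112 108  88  46   6   0   0
    0   0   0   0]
 [  0   0   0   0   0   0  30  73 100 110 112 109  92  61  25   0   0   0
    0   0   0   0]
 [  0   0   0   0   0   0   9  52  91 103 105  94  63  26   3   0   0   0
    0   0   0   0]
 [  0   0   0   0   0   0   0  25  68  82  76  62  30   1   0   0   0   0
    0   0   0   0]
 [  0   0   0   0   0   0   0   3  31  37  30  19   4   0   0   0   0   0
    0   0   0   0]
 [  0   0   0   0   0   0   0   0   0   2   0   0   0   0   0   0   0   0
    0   0   0   0]
 [  0   0   0   0   0   0   0   0   0   0   0   0   0   0   0   0   0   0
    0   0   0   0]
 [  0   0   0   0   0   0   0   0   0   0   0   0   0   0   0   0   0   0
    0   0   0   0]]
0.182 [306.427 252.179]
0.185 [306.921 252.827]
0.188 [307.415 253.475]
0.191 [307.911 254.125]
(299, 261) [0.672 0.185 0.056]
(299.4, 260.7) [0.67  0.185 0.056]
(299, 260.6) [0.671 0.184 0.056]
```

Estimates put the slider 0 to 4 mm to the +y side of the pointer, so I'll nudge it about 2 mm towards −y for margin.

Call:
{"op": "send_rows", "data": {"series": "0 0 0 -3.5 1 0 0.45;0 0 0 -3.5 1 0 0.45;0 0 0 -3.5 1 0 0.45;0 0 0 -3.5 1 0 0.45;0 0 0 -3.5 1 0 0.45;0 0 0 -2.3 1 0 0.45;0 0 0 0 0 0 0.45;0 0 0 0 0 0 0.45"}}

```text
clock: 34.25
eef_pos: [0.6404, 0.1892, 0.1924]
orientation: [-0.001, -0.0, 1.0, -0.0]
force: [-0.1, 0.0, 0.7]
opening: 0.0421
grasp_force: 0.0
```

Call:
{"op": "send_rows", "data": {"series": "0 0 0 0 0 4 0.45;0 0 0 0 0 4 0.45;0 0 0 0 0 2.4 0.45;0 0 0 0 0 0 0;0 0 0 0 0 0 0;0 0 0 0 0 0 0;0 0 0 0 0 0 0;0 0 0 0 0 0 0"}}

```text
clock: 34.92
eef_pos: [0.6408, 0.189, 0.0932]
orientation: [0.002, -0.0, 1.0, 0.0]
force: [0.1, -0.6, 7.2]
opening: 0.02
grasp_force: 10.0
```

Call:
{"op": "send_rows", "data": {"series": "0 0 0 0 0 0 0;0 0 0 0 0 0 0"}}

```text
clock: 35.08
eef_pos: [0.6408, 0.1889, 0.0932]
orientation: [0.002, -0.0, 1.0, 0.0]
force: [-1.5, -1.0, 8.0]
opening: 0.0199
grasp_force: 10.0
```

Run:
```python
from h import *
s=env.read_state();print(s['eef_pos'],psi(),s['opening'],s['force'],s['grasp_force'])
```

```text
[0.641 0.189 0.093] -179.98283729831672 0.019890026738639318 [-1.452 -1.03   8.031] 10.001368224620819
```

Call:
{"op": "send_rows", "data": {"series": "0 0 0 0 -0.3 0 0;0 0 0 0 0 0 0;0 0 0 0 0 0 0"}}

```text
clock: 35.33
eef_pos: [0.6408, 0.1859, 0.0932]
orientation: [0.002, -0.0, 1.0, 0.0]
force: [-0.9, -0.8, 8.2]
opening: 0.0201
grasp_force: 10.0
```

Call:
{"op": "send_rows", "data": {"series": "0 0 0 0 0 0 0.45;0 0 0 0 0 0 0.45;0 0 0 0 0 0 0.45;0 0 0 0 0 -2 0.45;0 0 0 0 0 -4 0.45;0 0 0 0 0 -4 0.45;0 0 0 3.5 -1 0 0.45;0 0 0 3.5 -1 0 0.45"}}

```text
clock: 36.0
eef_pos: [0.5708, 0.1659, 0.1932]
orientation: [0.003, -0.0, 1.0, 0.001]
force: [0.8, -0.1, -1.2]
opening: 0.0419
grasp_force: 0.0
```

Call:
{"op": "send_rows", "data": {"series": "0 0 0 3.5 -1 0 0.45;0 0 0 3.5 -1 0 0.45;0 0 0 3.5 -1 0 0.45;0 0 0 2 -1 0 0.45;0 0 0 0 0 0 0.45;0 0 0 0 0 0 0.45;0 0 0 0 0 0 0.45;0 0 0 0 0 0 0.45"}}

```text
clock: 36.67
eef_pos: [0.4457, 0.126, 0.1904]
orientation: [0.0, -0.0, 1.0, 0.0]
force: [0.4, -0.1, -0.5]
opening: 0.042
grasp_force: 0.0
```

Run:
```python
from h import *
for c,b in(('top',(265,290,155,180)),('scene',(296,322,242,264))):
    f=eyes.grab_frame(c).astype(float);w=np.clip(f[...,0]-np.maximum(f[...,1],f[...,2])-30,0,None)
    x0,x1,y0,y1=b;s=w[y0:y1,x0:x1];yy,xx=np.mgrid[y0:y1,x0:x1];print(c,(s*xx).sum()/s.sum(),(s*yy).sum()/s.sum())
see()
```

```text
top 277.37241661551053 166.08860241456927
scene 307.55634412324736 252.5582482257227
```

```bash
python3 -c "
from station import workorder
print(workorder.hand_in())"
```

```text
the job is handed in; nothing more can be done
None
```

The job is handed in: all four boxes found (two yellow, two green) are lid-up on their matching liners, the drawer is pushed home against its stop, and the dimmer measures within about 2 mm of the pointer; no verdict came back.

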